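# Set the flume's sluice gate to the gauge block left on its pad

## Robot

A 6-joint arm with a two-finger parallel gripper is mounted at the origin on the work surface. World frame = base frame: x ahead of the robot, y to its left, z up, the work surface at z = 0. Lengths are in mm, angles in rad, forces in N, time in s.
With the tool pointing down it reaches from about 350 to 875 mm from the base axis. Payload 4.2 kg.
Tool frame: the origin (TCP) lies midway between the tips of the shut fingers; the grasp point (between the pads) lies 19 mm behind it; z points along the fingers, y is the direction in which the jaws open and shut (so a half turn about z gives the same grasp; the last joint's range is limited). The gripper opens to 85 mm and grips with 20 to 120 N. Pads are 22 mm wide; open, the fingers measure 114 mm over their backs; the gripper's body (76 mm by 85 mm) begins 54 mm behind the grasp point. The pads swing forward as they close: fully open they stand 13 mm farther back than shut.
Start: joints at [-0.85, 0.385, 0.008, 0, -1.194, -0.259], TCP at [278.486, -559.504, 231.312] pointing down, gripper open.
Joint ranges: [-3.14, 3.14], [-1.21, 2.06], [-1.07, 1.41], [-3.16, 2.05], [-2.99, -0.16], [-3.1, 3.1]. Speed limits (rad/s): [2.79, 2.79, 3.14, 3.14, 3.14, 3.14].

## Interface

Orientations are given as a unit quaternion [x, y, z, w].
In Python, from bench import readout, optics, workorder, nets gives the robot as it stands. The module is installed in compiled form; this text tells all that it offers.
- The arm moves only by the tool move_arm, never from a script. Its argument "steps" is a list of rows, each a list of 7 numbers: the opening, from -1 (shut) to 1 (fully open), so that 0 is half open, then the shift along the world's x, y, z in mm, then the turn, a rotation vector about the world's x, y, z in rad. In form: [[gripper, tx, ty, tz, wx, wy, wz], ...]. A call has 1 to 5 rows; each row is the pose to reach, as a shift and turn from the pose commanded when the call began; what a row does not reach only later rows make up. A row lasts 1/12 s, in which the tool goes at most 41.7 mm and 7.16 degrees, less where a joint would pass 70% of its speed; a pose out of reach is approached as far as the arm can. A call with a gripper value outside its range is refused whole. The fingers move at their own pace and stop on an object; the grip force is fixed at half the most. Time passes only in rows, so rows that repeat a pose let the fingers close. It gives the time, the measured TCP pose, the force and the opening at its end, in the units of the state.
- readout.read_state(): the state, without advancing time (a new reading comes with each control period).
- optics.get_image(name): name is "scene" or "top" or "wrist"; returns a dict with "frame" (384x512x3 uint8, blue, green, red), "fx", "fy", "cx", "cy" (pixels), "k1" (the pictures are not rectified: a ray, as slopes to the right and down, at radius r is drawn at 1 + k1 r^2 times it, then the intrinsics apply), "rvec" (rotation vector, rad) and "tvec" (3), from world to camera coordinates, as OpenCV has them. Camera axes: x right, y down, z forward; pixel columns grow to the right and rows downward; lengths in mm; the calibration is good to about 2 mm. A picture is of the moment at which its call begins. There is no depth.
- workorder.job_done(): hands the job in, once; it reports no verdict.
Trained networks look in a picture, given as the dict that the camera call returned (one of the last four; its "shot" number tells which), for a name from the list of things; names that differ only in an ending like _2 or _b are one class to them, and where a whole thing is asked for, a point or a joint stands for the part that bears it (a point fixed in the world has none). Each returns a list of dicts, best first, with "conf" (0 to 1); they miss things now and then, are a little off and sometimes report something else, mostly with a low value. They report only what shows in the picture. A call takes as long as a camera call. They do not tell look-alikes from the thing itself.
- nets.silhouettes(name, picture): "region" (384x512 bool, what is visible of it) and "extent" ([left, top, right, bottom] in pixels, round what is visible of it).
- nets.tip_of(name, picture): "uv" ([column, row] in pixels: a listed point, or the origin of a listed thing).
The state is a dict: "clock": time; "joints": joint angles; "joint_vel": joint speeds; "joint_efforts": joint torques, N m; "position": TCP position; "ee_rot": TCP orientation; "contact_force": force on the tool from outside, world axes, zero at the start; "wrist_torque": the same for the moment, N m; "gripper_width": finger opening in mm.
Only numpy, scipy, OpenCV 4.12 (cv2) and the standard library are available. Lean on these libraries where they do the work, as an engineer would, in place of code of your own. Each camera call takes 0.05 s, during which the arm holds its last target.

## Task

One of the two gauge blocks has been left on the flume's setting pad (the pad with four corner studs): turn the handwheel, whose worn screw has play, until the gap under the sluice gate equals the height of that block to within 2 mm, opening or closing the gate as needed. Then let go of the wheel. Work the gate only by its wheel, never by pushing the gate or its flag, and leave both blocks, the beaker, the wash bottle and the dish where they are.

Things in the scene. Friction and masses are not known exactly. Their poses are not given: they have to be found in the camera images.
- flume: Teaching flume fixed to the bench: clear open channel 90 mm wide, 460 mm long along its own y, walls to 110 mm, grey base 160 x 500 mm, stub pipes to 275 mm either side. An aluminium yoke (136 x 36 mm, top at 201 mm) carries the handwheel. Origin: on the bench under the wheel's axis, z up. A white scale post at x +66, y -150 mm (30 mm along y) rises to 222 mm.
- wheel_grip (a point): Grip point on the vertical axis of the black handwheel, 254 mm above the bench. A raised grip bar stands across the wheel's middle along this point's x: 70 mm long, 14 mm wide (y), its top at 266 mm, its sides clear above 228 mm; pinch it across its width from above. The wheel is 118 mm over its rim (rim and spokes at 213 to 227 mm). This point turns with the wheel; the wheel does not rise.
- wheel: How the wheel (118 mm across) works: anticlockwise from above raises the gate, clockwise lowers it, 15 mm per turn (2.4 mm per rad). Its worn screw has 1.4 rad of play in all, split unknown at the start: in the play it turns freely (0.01 Nm) and the gate stands still; beyond, it takes 0.15 Nm and the gate follows. The gate stays when let go. Origin: on the axis, 212 mm up; turns as the grip point.
- gate_flag (a point): Centre of the top of the gate's flag, a level steel plate 60 x 50 mm, 4 mm thick, on an arm of the gate, 150 mm from the wheel's axis in the flume's -y direction. It rises with the gate: the gap under the gate = this height above the bench minus 150 mm (170 mm means a 20 mm gap, 190 mm a 40 mm gap). The gap starts between 27 and 33 mm and can go from 7 to 53 mm.
- pad (a point): Centre of the top (12 mm above the bench) of the setting pad, a grey plate 120 x 120 mm joined to the flume's base at x +155, y +140 mm in the flume's frame, with a 12 mm high steel stud at each corner. The block on it, within 20 mm of its centre, tells the wanted gap.
- block_low: The low gauge block, plain aluminium, 80 x 40 mm and 20 mm high. Origin: centre of its underside. Lies either on the setting pad or on the store board.
- block_high: The high gauge block, plain aluminium, 80 x 40 mm and 40 mm high. Origin: centre of its underside. Lies either on the setting pad or on the store board.
- store_board: Plain plywood board, 120 x 140 mm, 12 mm thick, without studs, fixed on the bench, with the block that is not wanted. Origin: centre of its underside.
- beaker: Glass beaker, 72 mm wide, 95 mm high, standing on the bench; leave alone. Origin: centre of its underside.
- wash_bottle: White wash bottle, 66 mm wide, 170 mm high, standing on the bench; leave alone. Origin: centre of its underside.
- dish: White ceramic dish, 90 mm wide, 30 mm high, on the bench; leave alone. Origin: centre of its underside.
- gate: The steel sluice gate with its arm and flag: a plate 84 mm wide, 100 mm high and 6 mm thick across the channel under the wheel. Its origin moves with it: it is 30 mm lower than the gap under the gate is high, measured above the bench.
There are look-alikes about, which are no part of the job. Leave any red look-alike of the block_high alone.

How it is judged (in metres and radians):
At the end, for the whole second after the job is handed in: The gap under the gate equals the height of the block that was left on the setting pad to within 2.5 mm (flag at 170 mm above the bench for the low block, 190 mm for the high one), that block is still on the pad, both blocks are at rest and the wheel is let go (((horizontal distance between block_low and pad below 0.035 m and height (world z) of gate_flag between 0.1675 and 0.1725 m) or (horizontal distance between block_high and pad below 0.035 m and height (world z) of gate_flag between 0.1875 and 0.1925 m)) and linear speed of each of block_low, block_high below 0.01 m/s); the robot touches nothing.
It fails at once if a gauge block was moved more than 10 mm (distance of any of block_low, block_high from where it was at the start of the episode above 0.01 m).
It fails at once if the beaker, wash bottle or dish was moved more than 20 mm (distance of any of beaker, wash_bottle, dish from where it was at the start of the episode above 0.02 m).
It fails at once if the gate or its flag was pushed with more than 5 N (contact force between any of the fingers, the arm and gate above 5 N).
It also fails if it takes over 64 s, if anything falls off the work surface, if the arm or the gripper's body presses on something with over 40 N, if the wrist force passes 120 N, or if a joint passes its speed limit or range.

## Working session

There is one attempt and no reset: what is moved stays moved. The work goes in short steps, Python scripts to look and compute and a tool call to move; the robot and the scene stay as the last step left them, time stands still between calls to the robot, and variables do not carry over. Pictures are saved under pics/ and viewed, and the job is handed in when it is done.

Besides the shell and the picture viewer there is one more tool, called after "Emit:" as name(argument=value, ...) on one line, values as JSON. move_arm: Moves the arm, as the interface text tells. Its arguments: {"type":"object","properties":{"steps":{"type":"array","items":{"type":"array","items":{"type":"number"}}}},"required":["steps"]}

```bash
mkdir -p pics; cat > h.py <<'E'
import numpy as np, cv2
from bench import readout, optics, workorder, nets
def cam(p):
    R=cv2.Rodrigues(np.array(p['rvec'],float))[0]; t=np.array(p['tvec'],float).ravel(); return R,t
def proj(p,X):
    R,t=cam(p); c=R@np.array(X,float)+t; a=c[:2]/c[2]; a=a*(1+p['k1']*(a@a)); return np.array([p['fx']*a[0]+p['cx'],p['fy']*a[1]+p['cy']])
def ray(p,uv):
    d=np.array([(uv[0]-p['cx'])/p['fx'],(uv[1]-p['cy'])/p['fy']]); a=d.copy()
    for _ in range(30): a=d/(1+p['k1']*(a@a))
    R,t=cam(p); return -R.T@t, R.T@np.array([a[0],a[1],1])
def onz(p,uv,z):
    o,d=ray(p,uv); return o+d*(z-o[2])/d[2]
def tri(obs):
    A=np.zeros((3,3));b=np.zeros(3)
    for p,uv in obs:
        o,d=ray(p,uv); d=d/np.linalg.norm(d); M=np.eye(3)-np.outer(d,d); A+=M;b+=M@o
    X=np.linalg.solve(A,b); return X,[float(np.linalg.norm(proj(p,X)-uv)) for p,uv in obs]
E
python3 - <<'E'
from h import *
s=readout.read_state();print({k:np.round(v,3) for k,v in s.items()})
P={}
for n in ['scene','top','wrist']:
    p=P[n]=optics.get_image(n); cv2.imwrite(f'pics/{n}0.png',p['frame'])
    o,_=ray(p,(256,192));print(n,o.round())
for n in ['scene','top','wrist']:
    for t in ['wheel_grip','gate_flag','pad','block_low','block_high','store_board','wheel','flume']:
        try: print(n,t,[(np.round(r['uv'],1).tolist(),round(r['conf'],2)) for r in nets.tip_of(t,P[n])])
        except Exception as e: print(n,t,e)
E
```

```text
{'clock': np.float64(0.0), 'joints': array([-8.500e-01,  3.860e-01,  7.000e-03, -1.000e-03, -1.194e+00,
       -2.590e-01]), 'joint_vel': array([ 0.001,  0.003, -0.   ,  0.001,  0.   ,  0.001]), 'joint_efforts': array([ 1.0000e-03, -3.9229e+01,  1.8840e+01,  4.1860e+00, -5.0000e-03,
       -0.0000e+00]), 'position': array([ 278.25 , -559.017,  230.239]), 'ee_rot': array([-0.229,  0.973,  0.001, -0.   ]), 'contact_force': array([-0.956,  0.88 ,  0.113]), 'wrist_torque': array([-0.003, -0.017, -0.01 ]), 'gripper_width': np.float64(85.617)}
scene [1114. -583. 1254.]
top [ 432.   44. 1304.]
wrist [ 202. -597.  373.]
scene wheel_grip [([248.3, 180.0], 0.67)]
scene gate_flag [([218.3, 225.8], 0.95)]
scene pad [([313.8, 229.9], 0.7), ([314.7, 224.8], 0.38)]
scene block_low [([279.4, 260.8], 0.57), ([249.9, 188.0], 0.37), ([239.5, 302.8], 0.21)]
scene block_high [([339.8, 192.0], 0.85), ([349.4, 170.3], 0.77), ([314.8, 224.6], 0.64), ([279.0, 264.1], 0.55), ([217.5, 225.6], 0.52)]
scene store_board [([277.4, 260.7], 0.95), ([252.3, 225.3], 0.19)]
scene wheel [([249.8, 190.7], 0.65)]
scene flume [([254.0, 228.9], 0.59)]
top wheel_grip [([257.1, 190.7], 0.91)]
top gate_flag [([261.4, 190.3], 0.73), ([311.5, 193.8], 0.68)]
top pad [([222.4, 154.7], 0.72), ([153.5, 207.7], 0.25)]
top block_low [([277.0, 152.4], 0.67)]
top block_high [([226.1, 154.8], 0.91), ([142.0, 165.5], 0.75), ([175.6, 160.4], 0.53)]
top store_board [([278.2, 157.7], 0.91)]
top wheel [([259.4, 194.6], 0.68)]
top flume [([264.0, 201.9], 0.58)]
wrist wheel_grip []
wrist gate_flag []
wrist pad []
wrist block_low []
wrist block_high []
wrist store_board []
wrist wheel []
wrist flume []
```

View pics/scene0.png

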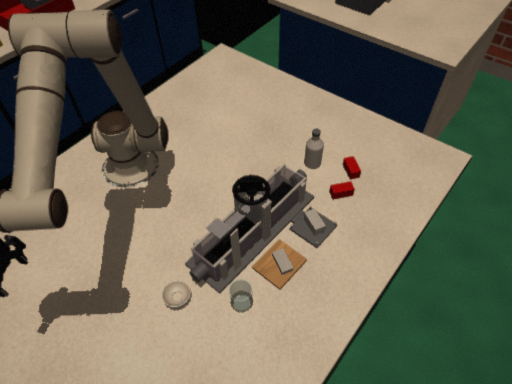

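View pics/top0.png

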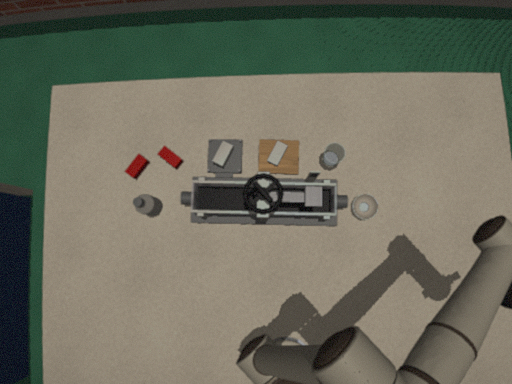

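```bash
python3 - <<'E'
import cv2
a=cv2.imread('pics/scene0.png')[130:330,170:400];b=cv2.imread('pics/top0.png')[110:260,120:350]
cv2.imwrite('pics/sc0.png',cv2.resize(a,None,fx=3,fy=3,interpolation=cv2.INTER_CUBIC)[:600])
cv2.imwrite('pics/tc0.png',cv2.resize(b,None,fx=3.4,fy=3.4,interpolation=cv2.INTER_CUBIC))
E
```

```text
(no output)
```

View pics/sc0.png

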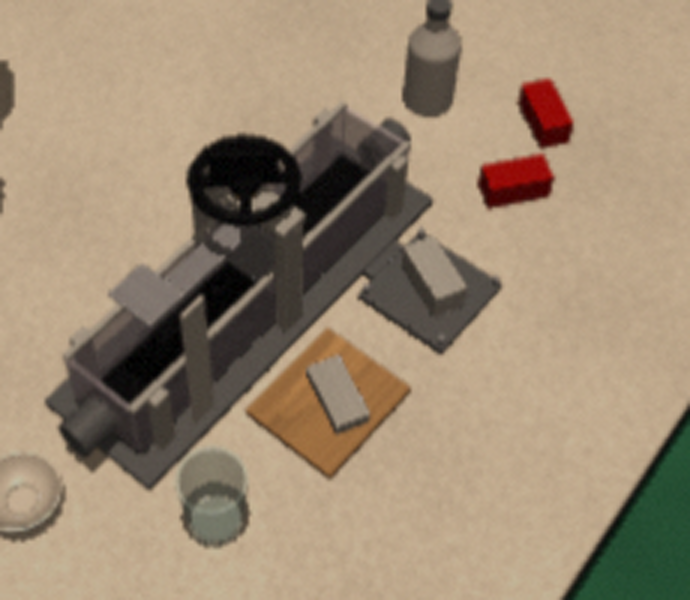

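View pics/tc0.png

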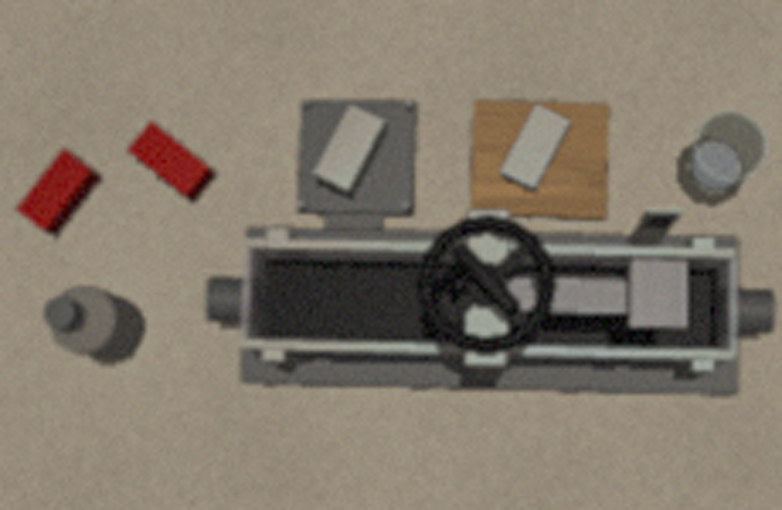

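The block on the pad, at top (224,154), shows a thicker side than the one on the plywood. I'll check that numerically and measure the flume and wheel.

```bash
python3 - <<'E'
from h import *
P={n:optics.get_image(n) for n in ['scene','top']}
for n,p in P.items():
    for t in ['wheel','block_high','block_low','pad','gate_flag','store_board']:
        for r in nets.silhouettes(t,p)[:3]:
            m=r['region'].astype(np.uint8); ys,xs=np.nonzero(m)
            print(n,t,round(r['conf'],2),np.round(r['extent'],1),m.sum(),(xs.mean().round(1),ys.mean().round(1)))
E0=None
p=P['top'];q=P['scene']
# dark wheel rim circle in top: threshold
for n,p in P.items():
    g=p['frame'].max(2); 
    u=(255,193) if n=='top' else (250,190)
    r=nets.silhouettes('wheel',p)
    if r:
        m=r[0]['region'].astype(np.uint8); c=max(cv2.findContours(m,0,2)[0],key=cv2.contourArea); e=cv2.fitEllipse(cv2.convexHull(c)); print(n,e, onz(p,e[0],220))
print('tri grip',tri([(P['top'],np.array([257.1,190.7])),(P['scene'],np.array([248.3,180.0]))]))
print('tri flag',tri([(P['top'],np.array([311.5,193.8])),(P['scene'],np.array([218.3,225.8]))]))
print('pad',onz(P['top'],(222.4+2,154.7),12),onz(P['scene'],(313.8,228),12))
E
```

```text
scene wheel 0.87 [231.5 177.9 272.2 206.6] 718 (np.float64(251.6), np.float64(188.6))
scene wheel 0.27 [186.1 168.  335.7 292.4] 8342 (np.float64(253.2), np.float64(225.2))
scene block_high 0.76 [304.7 207.8 327.  235.1] 359 (np.float64(314.2), np.float64(221.6))
scene block_high 0.65 [343.9 154.5 358.5 175.9] 295 (np.float64(351.3), np.float64(167.4))
scene block_low 0.67 [273.3 249.7 290.  273.6] 302 (np.float64(282.0), np.float64(260.6))
scene block_low 0.65 [188.7 164.  335.4 291.9] 8449 (np.float64(253.5), np.float64(225.1))
scene pad 0.72 [185.7 165.9 336.3 293.6] 8396 (np.float64(253.3), np.float64(225.0))
scene gate_flag 0.94 [203.8 193.3 264.  239.2] 790 (np.float64(235.6), np.float64(218.9))
scene store_board 0.87 [251.2 238.7 307.5 286.6] 1139 (np.float64(278.1), np.float64(264.2))
top wheel 0.87 [241.8 174.1 286.  210.8] 997 (np.float64(262.8), np.float64(193.1))
top block_high 0.74 [127.5 153.8 149.9 178.7] 307 (np.float64(136.9), np.float64(165.9))
top block_high 0.7 [213.6 144.6 233.7 168.9] 332 (np.float64(222.5), np.float64(153.9))
top block_high 0.54 [159.6 146.8 18
[... 377 characters left out ...]
278.8), np.float64(157.6))
top store_board 0.69 [179.  140.6 349.1 225.6] 8271 (np.float64(259.9), np.float64(195.3))
scene ((251.37490844726562, 189.5138702392578), (29.7125186920166, 36.46915817260742), 83.10169219970703) [568.50835051  55.96268735 220.        ]
top ((262.6661682128906, 193.15414428710938), (40.209716796875, 42.18037796020508), 97.78678131103516) [566.65296158  56.52668417 220.        ]
tri grip (array([563.01028304,  64.36514145, 256.58809731]), [3.3976004488635674, 3.1145084094629136])
tri flag (array([562.31766438, -90.14718268, 187.93337269]), [1.2854401135150795, 1.2766444046626966])
pad [730.93054547 188.79944408  12.        ] [736.37641311 181.01586946  12.        ]
```

Objects at top-view pixels:

| Object | Pixel |
|---|---|
| Aluminium block on studded pad | (223,154) |
| Aluminium block on plywood | (277,153) |
| Red look-alikes (ignore) | (137,166), (171,157) |
| Wheel | (262.7,193) |

The wheel is at about (567,56). I'm moving up and over for wrist views.

Emit:
move_arm(steps=[[1, 10, 30, 40, 0, 0, 0], [1, 25, 60, 75, 0, 0, 0], [1, 40, 92, 105, 0, 0, 0], [1, 57, 125, 130, 0, 0, 0], [1, 74, 160, 140, 0, 0, 0]])

```text
clock: 2.57
position: [344.4, -416.7, 366.4]
ee_rot: [-0.228, 0.974, -0.002, 0.001]
contact_force: [1.7, -1.1, 0.5]
gripper_width: 85.3
```

Emit:
move_arm(steps=[[1, 17, 36, 0, 0, 0, 0], [1, 34, 72, 0, 0, 0, 0], [1, 51, 108, 0, 0, 0, 0], [1, 68, 144, 0, 0, 0, 0], [1, 85, 180, 0, 0, 0, 0]])

```text
clock: 2.98
position: [429.2, -235.1, 363.7]
ee_rot: [-0.229, 0.973, -0.0, 0.0]
contact_force: [1.1, -0.7, 0.4]
gripper_width: 85.5
```

Emit:
move_arm(steps=[[1, 17, 36, 0, 0, 0, 0.05], [1, 34, 72, 0, 0, 0, 0.1], [1, 51, 108, 0, 0, 0, 0.15], [1, 68, 144, 0, 0, 0, 0.2], [1, 85, 180, 0, 0, 0, 0.24]])

```text
clock: 3.4
position: [514.2, -55.0, 363.7]
ee_rot: [-0.345, 0.939, -0.0, 0.0]
contact_force: [0.7, -1.6, -0.1]
gripper_width: 85.4
```

```bash
python3 - <<'E'
from h import *
s=readout.read_state();print({k:np.round(v,3) for k,v in s.items() if k in('clock','joints','position','ee_rot')})
p=optics.get_image('wrist');cv2.imwrite('pics/w1.png',p['frame']);o,_=ray(p,(256,192));print(o.round())
print(p['fx'],p['k1'])
E
```

```text
{'clock': np.float64(3.4), 'joints': array([ 0.208,  0.131, -0.01 ,  0.   , -1.429, -1.074]), 'position': array([514.241, -54.951, 363.711]), 'ee_rot': array([-0.345,  0.939, -0.   ,  0.   ])}
[ 449. -110.  506.]
282.92283139211366 -0.0617077089050343
```

View pics/w1.png

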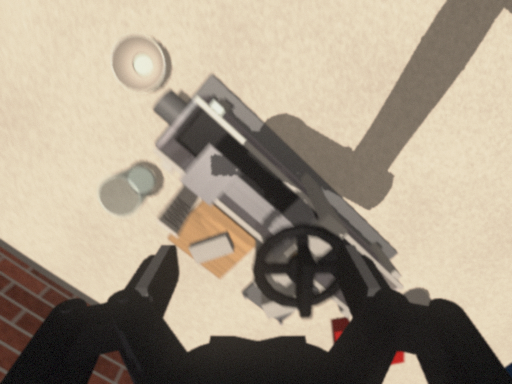

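The wrist view shows the flag at (210,175) and the wheel centred at (300,265), with a raised bar running about vertically in the picture. I'll zoom in and triangulate using a second view.

Emit:
move_arm(steps=[[1, 8, 20, 0, 0, 0, 0], [1, 17, 40, 0, 0, 0, 0], [1, 25, 60, 0, 0, 0, 0], [1, 34, 80, 0, 0, 0, 0], [1, 34, 80, 0, 0, 0, 0]])

```text
clock: 3.87
position: [549.1, 25.8, 362.4]
ee_rot: [-0.345, 0.939, 0.0, -0.0]
contact_force: [0.6, -0.3, 0.3]
gripper_width: 85.3
```

```bash
python3 - <<'E'
from h import *
p=optics.get_image('wrist');cv2.imwrite('pics/w2.png',p['frame']);o,_=ray(p,(256,192));print(o.round(1))
import pickle;pickle.dump(p,open('w2.pkl','wb'))
for t in['wheel_grip','gate_flag','wheel']: print(t,[(np.round(r['uv'],1),r['conf']) for r in nets.tip_of(t,p)])
cv2.imwrite('pics/w2c.png',cv2.resize(p['frame'][60:260,150:400],None,fx=3,fy=3,interpolation=cv2.INTER_CUBIC))
E
```

```text
[484.2 -29.  504.9]
wheel_grip [(array([266.7, 219.4]), 0.83)]
gate_flag [(array([170.7, 104.7]), 0.81)]
wheel [(array([267.9, 206.9]), 0.59)]
```

View pics/w2.png

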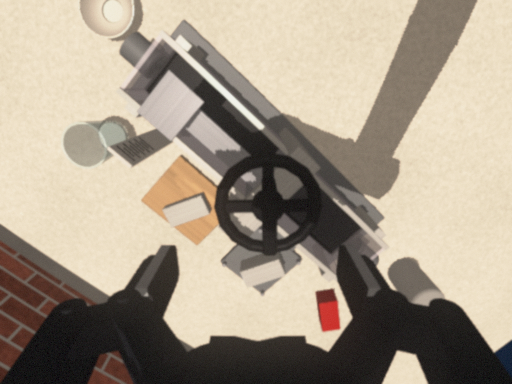

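View pics/w2c.png

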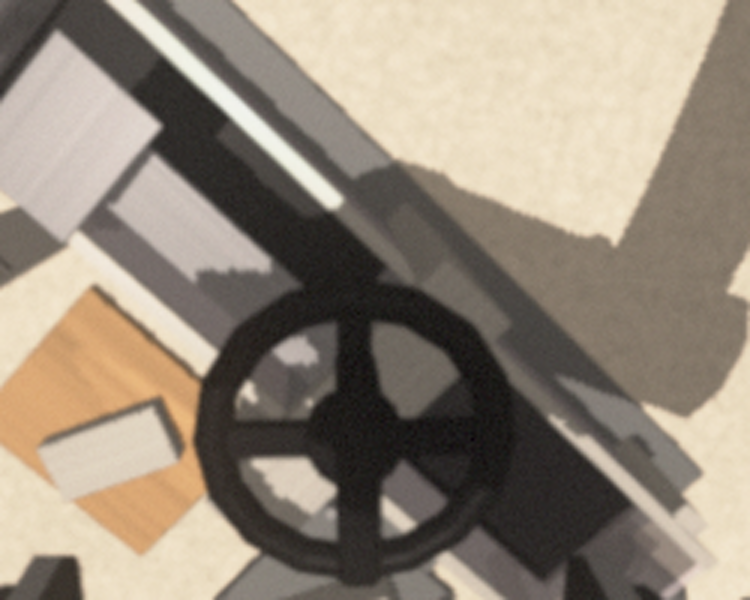

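```bash
python3 - <<'E'
from h import *
import pickle
from scipy.optimize import least_squares
p=pickle.load(open('w2.pkl','rb'))
t=np.linspace(0,2*np.pi,180)
def rim(x,y,z=220): return np.array([proj(p,(x+59*np.cos(a),y+59*np.sin(a),z)) for a in t])
def f(v):
    r=rim(*v); return [r[:,0].min()-215.3,r[:,0].max()-321.3,r[:,1].min()-153.3,r[:,1].max()-251]
s=least_squares(f,[567,56],diff_step=1e-4);print(s.x,s.fun)
C=s.x
im=cv2.resize(p['frame'],None,fx=3,fy=3,interpolation=cv2.INTER_CUBIC)
def poly(X,c):
    q=np.array([proj(p,x) for x in X]); cv2.polylines(im,[np.round((q+.5)*3-.5).astype(int)],True,c,1)
poly([(C[0]+59*np.cos(a),C[1]+59*np.sin(a),220) for a in t],(0,0,255))
def rect(c,L,W,z,th,col):
    u=np.array([np.cos(th),np.sin(th)]);v=np.array([-u[1],u[0]])
    poly([(*(np.array(c)+a*L/2*u+b*W/2*v),z) for a,b in((1,1),(1,-1),(-1,-1),(-1,1))],col)
for th,col in((0.70,(0,255,0)),(0.75,(255,255,0))): rect(C,70,14,266,th,col)
yaw=-0.05;R=np.array([[np.cos(yaw),-np.sin(yaw)],[np.sin(yaw),np.cos(yaw)]])
rect(C+R@[0,-150],60,50,181,yaw,(255,0,255))
rect(C+R@[66,-150],4,30,222,yaw,(255,0,0))
rect(C+R@[155,140],120,120,12,yaw,(255,0,0))
cv2.imwrite('pics/w2o.png',im[150:750,350:1150])
print('grip px',proj(p,(*C,254)))
E
```

```text
[566.83164356  57.07999294] [-1.13686053  1.14298083 -1.0667266   1.56195327]
grip px [269.59461448 219.05591599]
```

View pics/w2o.png

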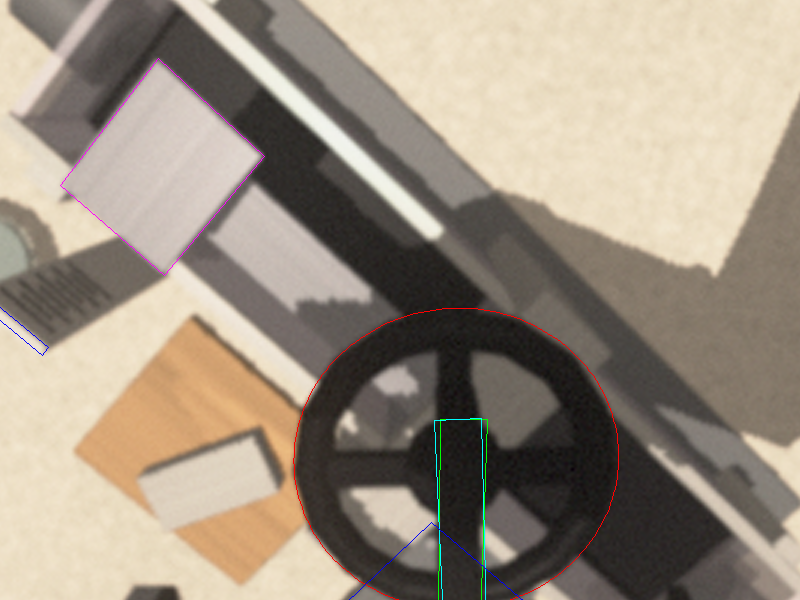

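Overlay fits the rim, flag and bar well (bar angle 0.72 rad, centre (567,57)). Checking the pad block's height numerically before reaching.

```bash
python3 - <<'E'
from h import *
from scipy.optimize import least_squares
P={n:optics.get_image(n) for n in ['scene','top']}
import pickle; P['w2']=pickle.load(open('w2.pkl','rb'))
obs={'pad':{'scene':[304.7,207.8,327.,235.1],'top':[213.6,144.6,233.7,168.9]},'store':{'scene':[273.3,249.7,290,273.6],'top':[266.9,139,287.5,165]}}
for k,o in obs.items():
  for h in (20,40):
    best=None
    for th in np.linspace(0,np.pi,7)[:-1]:
      def f(v):
        u=np.array([np.cos(v[2]),np.sin(v[2])]);w=np.array([-u[1],u[0]]);r=[]
        for n,b in o.items():
          q=np.array([proj(P[n],(*(v[:2]+a*40*u+c*20*w),z)) for a in(1,-1) for c in(1,-1) for z in(12,12+h)])
          r+=list(np.r_[q.min(0),q.max(0)]-b)
        return r
      s=least_squares(f,[730,190 if k=='pad' else 0,th],x_scale=[10,10,.3])
      if best is None or s.cost<best.cost: best=s
    print(k,h,best.x.round(2),'cost',round(best.cost,1),np.round(best.fun,1))
E
```

```text
pad 20 [725.81 195.41   2.72] cost 11.2 [-2.2  2.1 -1.6 -0.5 -1.7 -2.3 -1.4 -0.1]
pad 40 [725.64 192.11   2.76] cost 13.8 [-3.  -0.7 -1.3  0.1 -1.3 -3.8 -0.8 -0.1]
store 20 [730.27   3.95   2.41] cost 6.0 [ 0.3 -1.3  1.2  1.3 -1.3  0.7  2.1  0.7]
store 40 [730.5    2.06   2.34] cost 15.4 [ 0.9 -3.8  0.3  1.5 -1.1 -0.7  3.4  0.3]
```

Emit:
move_arm(steps=[[0.6, 5, 9, -5, 0, 0, 0.01], [0.6, 10, 18, -15, 0, 0, 0.015], [0.6, 15, 26, -30, 0, 0, 0.015], [0.6, 18, 31, -50, 0, 0, 0.015], [0.6, 18, 31, -70, 0, 0, 0.015]])

```text
clock: 4.58
position: [566.6, 55.5, 291.3]
ee_rot: [-0.351, 0.936, 0.0, -0.0]
contact_force: [0.4, 0.4, -0.3]
gripper_width: 68.3
```

```bash
python3 - <<'E'
from h import *
s=readout.read_state();print({k:np.round(v,3) for k,v in s.items() if k in('clock','joints','position','ee_rot','gripper_width')})
p=optics.get_image('wrist');cv2.imwrite('pics/w3.png',p['frame'])
E
```

```text
{'clock': np.float64(4.583), 'joints': array([ 3.820e-01,  2.530e-01, -3.100e-02, -1.000e-03, -1.286e+00,
       -1.235e+00]), 'position': array([566.569,  55.48 , 291.324]), 'ee_rot': array([-0.351,  0.936,  0.   , -0.   ]), 'gripper_width': np.float64(68.261)}
```

View pics/w3.png

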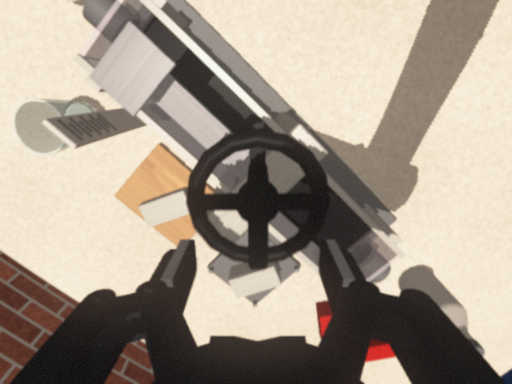

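The bounding boxes don't discriminate for the pad block, so I'm using a finer method: overlay both height models at high zoom.

```bash
cat > ov.py <<'E'
from h import *
from scipy.optimize import least_squares
import pickle
P={n:optics.get_image(n) for n in ['scene','top']}
f0={'scene':cv2.imread('pics/scene0.png'),'top':cv2.imread('pics/top0.png')}
tiles=[]
for k,cs in (('pad',{'scene':(315,222),'top':(223,154)}),('store',{'scene':(282,261),'top':(277,153)})):
  for n,c in cs.items():
    x,y=c; t=f0[n][y-22:y+22,x-22:x+22]; tiles.append(cv2.resize(t,None,fx=9,fy=9,interpolation=cv2.INTER_CUBIC))
a=np.vstack([np.hstack(tiles[:2]),np.hstack(tiles[2:])]); print(a.shape)
cv2.imwrite('pics/blk.png',cv2.resize(a,(600,600)))
E
python3 ov.py
```

```text
(792, 792, 3)
```

View pics/blk.png

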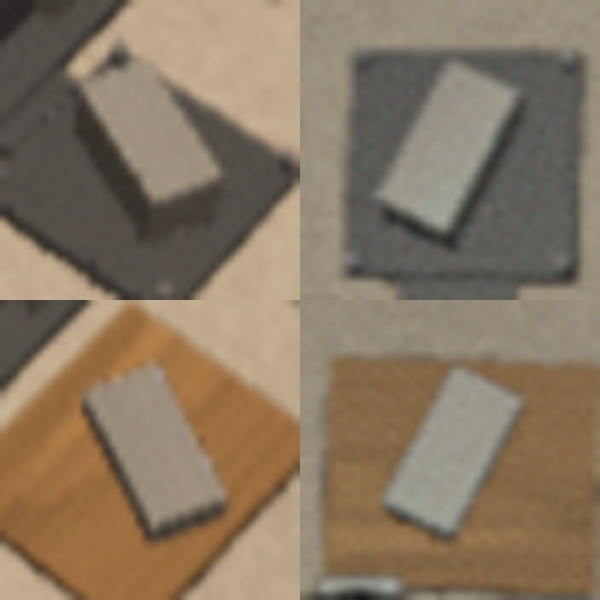

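Scene tiles: the pad block's near vertical edge is about 35 px tall against about 18 px for the plywood one, with equal footprints. So the high block is on the pad and the target flag height is 190 mm. Descending onto the bar.

Emit:
move_arm(steps=[[0.4, 0, 1.5, -20, 0, 0, 0], [0.3, 0, 1.5, -40, 0, 0, 0], [0.2, 0, 1.5, -53, 0, 0, 0], [0, 0, 1.5, -53, 0, 0, 0], [0, 0, 1.5, -53, 0, 0, 0]])

```text
clock: 5.15
position: [566.6, 55.6, 241.2]
ee_rot: [-0.351, 0.936, -0.0, 0.0]
contact_force: [0.3, -0.2, 0.1]
gripper_width: 42.9
```

Emit:
move_arm(steps=[[-1, 0, 0, 0, 0, 0, 0], [-1, 0, 0, 0, 0, 0, 0], [-1, 0, 0, 0, 0, 0, 0], [-1, 0, 0, 0, 0, 0, 0], [-1, 0, 0, 0, 0, 0, 0]])

```text
clock: 5.57
position: [566.7, 55.8, 242.1]
ee_rot: [-0.351, 0.936, -0.0, 0.002]
contact_force: [-1.7, 1.5, 6.2]
gripper_width: 12.8
```

```bash
python3 - <<'E'
from h import *
import pickle
s=readout.read_state();print({k:np.round(v,3) for k,v in s.items()})
p=optics.get_image('wrist');cv2.imwrite('pics/w4.png',p['frame']);pickle.dump(p,open('w4.pkl','wb'))
E
```

```text
{'clock': np.float64(5.567), 'joints': array([ 3.830e-01,  2.810e-01, -1.170e-01,  1.000e-03, -1.169e+00,
       -1.237e+00]), 'joint_vel': array([-0.001,  0.   , -0.001,  0.002, -0.001, -0.001]), 'joint_efforts': array([-6.7300e-01, -3.0535e+01,  1.6704e+01,  3.7550e+00,  1.8100e-01,
        1.1000e-02]), 'position': array([566.721,  55.811, 242.055]), 'ee_rot': array([-0.351,  0.936, -0.   ,  0.002]), 'contact_force': array([-1.695,  1.517,  6.197]), 'wrist_torque': array([ 0.335,  0.403, -0.003]), 'gripper_width': np.float64(12.757)}
```

View pics/w4.png

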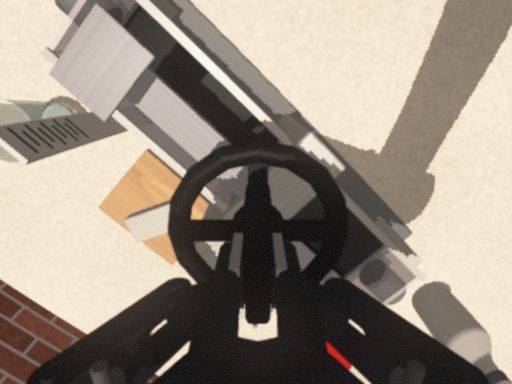

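Gripped (12.8 mm). Turning anticlockwise (raising), reading the torque to find the end of play.

Emit:
move_arm(steps=[[-1, 0, 0, 0, 0, 0, 0.12], [-1, 0, 0, 0, 0, 0, 0.24], [-1, 0, 0, 0, 0, 0, 0.36], [-1, 0, 0, 0, 0, 0, 0.48], [-1, 0, 0, 0, 0, 0, 0.6]])

```text
clock: 6.03
position: [567.1, 55.7, 242.1]
ee_rot: [-0.614, 0.789, -0.001, 0.002]
contact_force: [0.2, 0.3, 5.0]
gripper_width: 13.0
```

```bash
cat > st.py <<'E'
from h import *
s=readout.read_state();q=s['ee_rot'];print(s['clock'],'q1,q6',np.round(s['joints'][[0,5]],3),'pos',np.round(s['position'],1),'yaw',round(float(2*np.arctan2(q[1],q[0])-np.pi/2),3),'F',np.round(s['contact_force'],1),'T',np.round(s['wrist_torque'],3),'e6',s['joint_efforts'][5])
E
python3 st.py
```

```text
6.0333 q1,q6 [ 0.383 -0.631] pos [567.1  55.7 242.1] yaw 2.893 F [0.2 0.3 5. ] T [ 0.122 -0.009 -0.143] e6 -0.7834260910749435
```

Emit:
move_arm(steps=[[-1, 0, 0, 0, 0, 0, 0.12], [-1, 0, 0, 0, 0, 0, 0.24], [-1, 0, 0, 0, 0, 0, 0.36], [-1, 0, 0, 0, 0, 0, 0.48], [-1, 0, 0, 0, 0, 0, 0.6]])

```text
clock: 6.45
position: [567.4, 55.7, 242.1]
ee_rot: [0.82, -0.572, 0.002, -0.002]
contact_force: [1.0, 0.8, 4.4]
gripper_width: 12.8
```

```bash
python3 st.py
```

```text
6.45 q1,q6 [ 0.383 -0.031] pos [567.4  55.7 242.1] yaw -2.79 F [1.  0.8 4.4] T [ 0.131 -0.221 -0.137] e6 -0.782628245651722
```

Emit:
move_arm(steps=[[-1, 0, 0, 0, 0, 0, 0.12], [-1, 0, 0, 0, 0, 0, 0.24], [-1, 0, 0, 0, 0, 0, 0.36], [-1, 0, 0, 0, 0, 0, 0.48], [-1, 0, 0, 0, 0, 0, 0.6]])

```text
clock: 6.87
position: [567.7, 55.9, 242.1]
ee_rot: [0.952, -0.305, 0.002, -0.001]
contact_force: [1.0, 0.3, 4.2]
gripper_width: 12.9
```

```bash
python3 st.py; python3 - <<'E'
from h import *
import pickle
for n in('wrist','scene'):
    p=optics.get_image(n);cv2.imwrite(f'pics/{n}5.png',p['frame']);pickle.dump(p,open(f'{n}5.pkl','wb'))
E
```

```text
6.8667 q1,q6 [0.383 0.569] pos [567.7  55.9 242.1] yaw -2.19 F [1.  0.3 4.2] T [ 0.274 -0.388 -0.203] e6 -0.7824735715985298
```

View pics/wrist5.png

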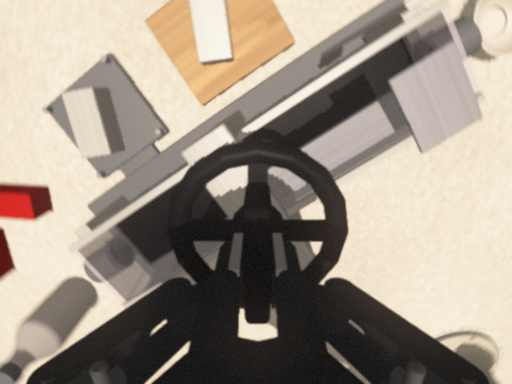

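Torque of about 0.14 Nm from the first 0.6 rad means the play is already taken up. Turning 1.2 rad more, then I'll release and measure the flag from close views.

Emit:
move_arm(steps=[[-1, 0, 0, 0, 0, 0, 0.12], [-1, 0, 0, 0, 0, 0, 0.24], [-1, 0, 0, 0, 0, 0, 0.36], [-1, 0, 0, 0, 0, 0, 0.48], [-1, 0, 0, 0, 0, 0, 0.6]])

```text
clock: 7.38
position: [567.8, 56.3, 242.1]
ee_rot: [1.0, -0.011, 0.003, -0.001]
contact_force: [2.0, 1.5, 5.5]
gripper_width: 13.0
```

Emit:
move_arm(steps=[[-1, 0, 0, 0, 0, 0, 0.12], [-1, 0, 0, 0, 0, 0, 0.24], [-1, 0, 0, 0, 0, 0, 0.36], [-1, 0, 0, 0, 0, 0, 0.48], [-1, 0, 0, 0, 0, 0, 0.6]])

```text
clock: 7.8
position: [567.7, 56.6, 242.1]
ee_rot: [0.959, 0.285, 0.003, -0.0]
contact_force: [1.7, 2.9, 6.1]
gripper_width: 12.8
```

```bash
python3 st.py; python3 - <<'E'
from h import *
import pickle
for n in('wrist','scene'):
    p=optics.get_image(n);cv2.imwrite(f'pics/{n}6.png',p['frame']);pickle.dump(p,open(f'{n}6.pkl','wb'))
E
```

```text
7.8 q1,q6 [0.383 1.765] pos [567.7  56.6 242.1] yaw -0.993 F [1.7 2.9 6.1] T [ 0.95  -0.349 -0.128] e6 -0.7822922430932522
```

View pics/wrist6.png

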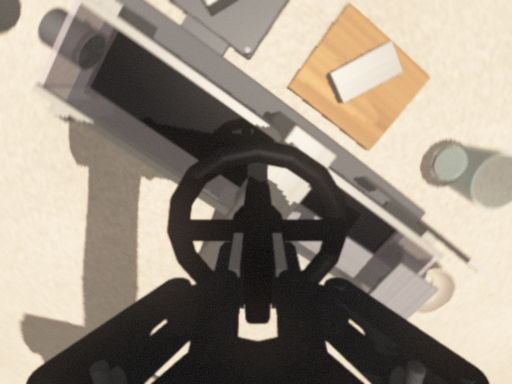

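View pics/scene6.png

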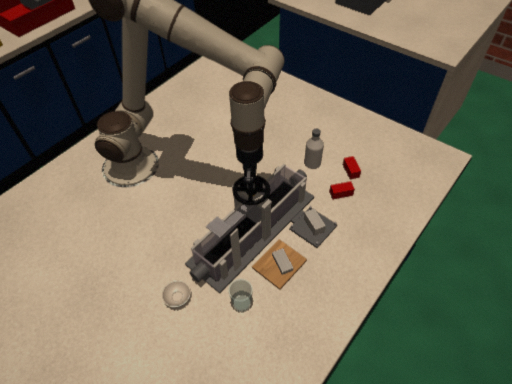

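Releasing, lifting, and taking several close views around the flag with a wide baseline.

Emit:
move_arm(steps=[[-0.3, 0, 0, 0, 0, 0, 0], [0, 0, 0, 0, 0, 0, 0], [0, 0, 0, 0, 0, 0, 0], [0, 0, 0, 30, 0, 0, 0], [0, 0, 0, 60, 0, 0, 0]])

```text
clock: 8.32
position: [564.3, 54.9, 298.2]
ee_rot: [0.959, 0.283, -0.004, 0.0]
contact_force: [1.2, 0.5, 2.0]
gripper_width: 42.8
```

Emit:
move_arm(steps=[[0, -5, -30, 10, 0, 0, 0], [0, -5, -65, 10, 0, 0, 0], [0, -5, -90, 10, 0, 0, 0], [0, -5, -90, 10, 0, 0, 0], [0, -5, -90, 10, 0, 0, 0]])

```text
clock: 8.73
position: [560.3, -35.7, 309.5]
ee_rot: [0.959, 0.282, -0.001, -0.0]
contact_force: [0.3, -0.5, 0.1]
gripper_width: 43.0
```

```bash
cat > snap.py <<'E'
from h import *
import pickle,sys
p=optics.get_image('wrist');n=sys.argv[1];cv2.imwrite(f'pics/{n}.png',p['frame']);pickle.dump(p,open(f'{n}.pkl','wb'));print(ray(p,(256,192))[0].round(1))
E
python3 st.py; python3 snap.py va
```

```text
8.7333 q1,q6 [0.225 1.918] pos [560.3 -35.7 309.5] yaw -0.999 F [ 0.3 -0.5  0.1] T [ 0.025  0.04  -0.017] e6 0.028048933600075543
[631.8  10.6 451.9]
```

Emit:
move_arm(steps=[[0, -35, -20, 0, 0, 0, 0], [0, -70, -30, 0, 0, 0, 0], [0, -105, -35, 0, 0, 0, 0], [0, -140, -40, 0, 0, 0, 0], [0, -140, -40, 0, 0, 0, 0]])

```text
clock: 9.2
position: [415.5, -74.6, 310.4]
ee_rot: [0.959, 0.284, -0.001, -0.001]
contact_force: [-0.4, 0.3, -0.7]
gripper_width: 42.5
```

```bash
python3 st.py; python3 snap.py vb
```

```text
9.2 q1,q6 [0.21  1.937] pos [415.5 -74.6 310.4] yaw -0.995 F [-0.4  0.3 -0.7] T [-0.028  0.011  0.047] e6 -0.029169798363000154
[486.7 -28.2 452.7]
```

Emit:
move_arm(steps=[[0, 10, -35, 0, 0, 0, 0], [0, 25, -70, 0, 0, 0, 0], [0, 40, -105, 0, 0, 0, 0], [0, 60, -140, 0, 0, 0, 0], [0, 60, -140, 0, 0, 0, 0]])

```text
clock: 9.67
position: [484.4, -218.2, 307.9]
ee_rot: [0.959, 0.282, -0.001, 0.0]
contact_force: [0.9, 0.1, 0.1]
gripper_width: 42.8
```

```bash
python3 st.py; python3 snap.py vc; python3 -c "
import cv2,numpy as np
a=[cv2.imread(f'pics/v{c}.png') for c in 'abc']
cv2.imwrite('pics/vabc.png',cv2.resize(np.vstack([np.hstack(a[:2]),np.hstack([a[2],a[2]*0])]),(800,600)))"
```

```text
9.6667 q1,q6 [-0.117  2.259] pos [ 484.4 -218.2  307.9] yaw -0.999 F [0.9 0.1 0.1] T [-0.009 -0.108 -0.061] e6 0.34142984077334404
[ 556.  -171.8  450.2]
```

View pics/vabc.png

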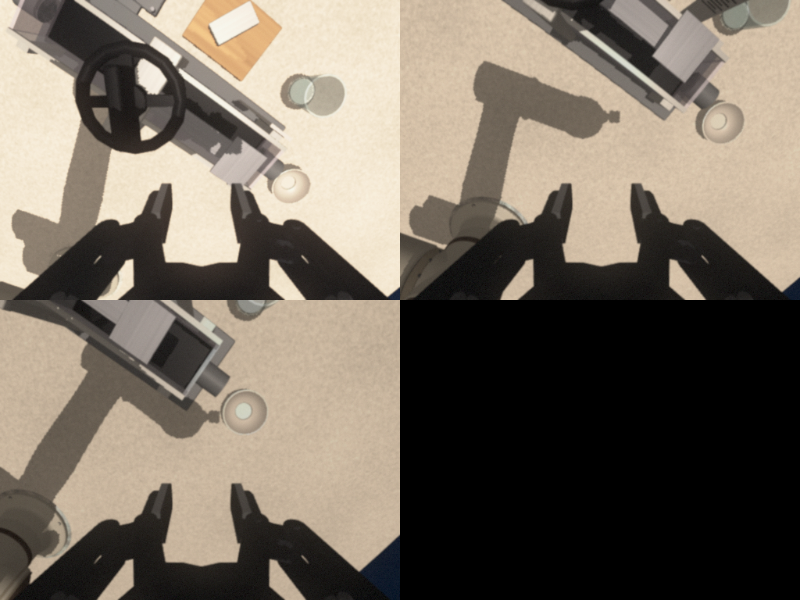

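```bash
python3 - <<'E'
import cv2,numpy as np
r={'va':(250,160),'vb':(310,0),'vc':(110,0)}
t=[]
for n,(x,y) in r.items():
    a=cv2.imread(f'pics/{n}.png')[y:y+100,x:x+130]; a=cv2.resize(a,None,fx=6,fy=6,interpolation=cv2.INTER_CUBIC); 
    for i in range(0,130,10): cv2.putText(a,str(x+i),(i*6,8),0,.3,(0,0,255)); cv2.line(a,(i*6+3,0),(i*6+3,600),(0,0,255) if 0 else (0,120,255),1) if i%20==0 else 0
    for i in range(0,100,10): cv2.putText(a,str(y+i),(0,i*6+4),0,.3,(255,0,0)); cv2.line(a,(0,i*6+3),(780,i*6+3),(255,120,0),1) if i%20==0 else 0
    cv2.imwrite(f'pics/{n}z.png',a)
E
```

```text
(no output)
```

View pics/vaz.png

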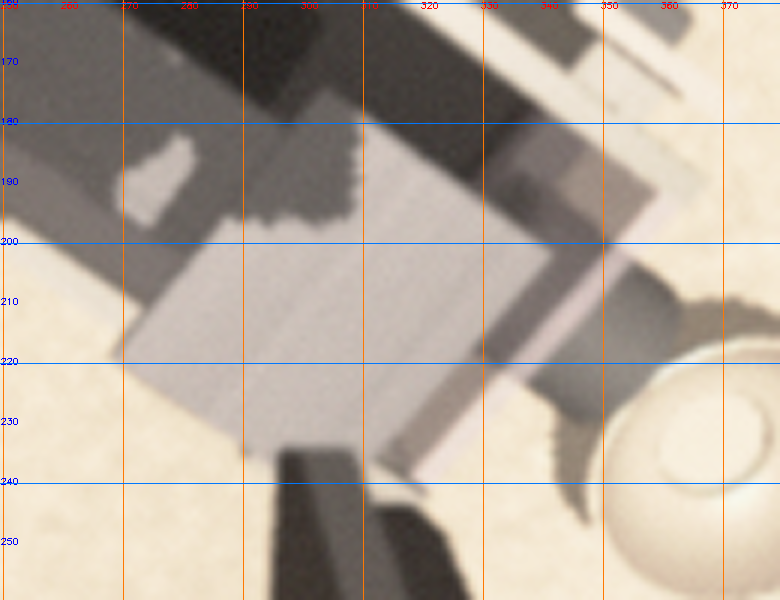

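View pics/vbz.png

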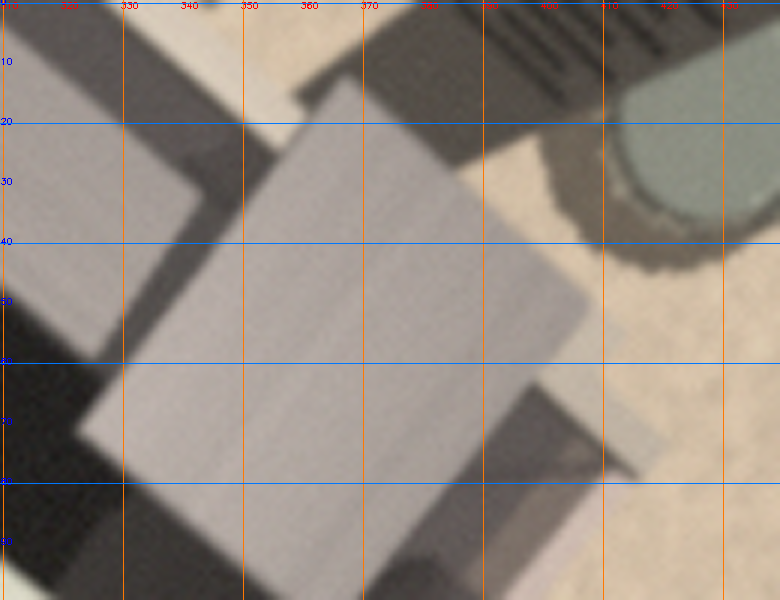

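View pics/vcz.png

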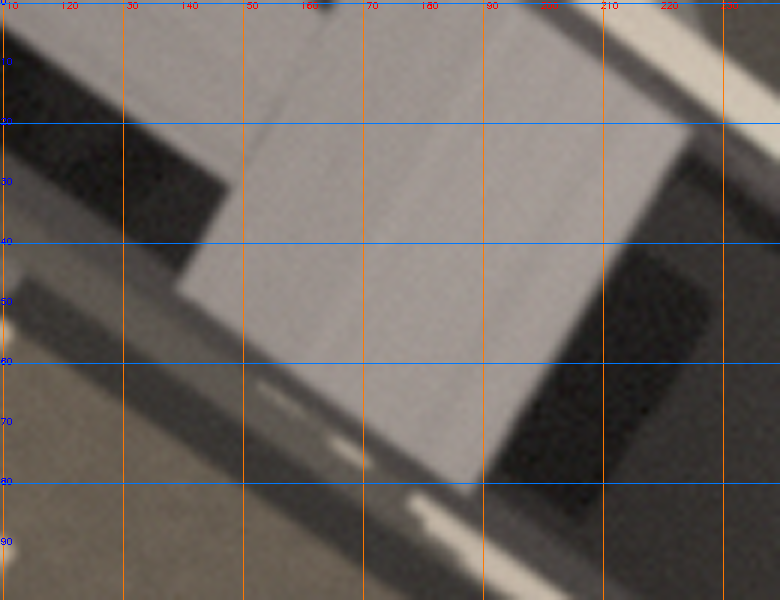

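```bash
cat > fit.py <<'E'
from h import *
import pickle
from scipy.optimize import least_squares
def fit(obs,z0=187,yaw=-0.05,show=True):
    def corners(v):
        u=np.array([np.cos(v[3]),np.sin(v[3])]);w=np.array([-u[1],u[0]])
        return np.array([(*(v[:2]+a*30*u+b*25*w),v[2]) for a in(1,-1) for b in(1,-1)])
    asg={}
    c=corners([560,-93,z0,yaw])
    for n,(p,uvs) in obs.items():
        q=np.array([proj(p,x) for x in c]); asg[n]=[int(np.argmin(np.linalg.norm(q-uv,axis=1))) for uv in uvs]
    def f(v):
        c=corners(v); return np.concatenate([proj(p,c[i])-uv for n,(p,uvs) in obs.items() for i,uv in zip(asg[n],uvs)])
    s=least_squares(f,[560,-93,z0,yaw],x_scale=[1,1,1,.01]); J=s.jac; n=len(s.fun)
    sd=np.sqrt(np.diag(np.linalg.inv(J.T@J))*2*s.cost/max(1,n-4))
    if show: print(asg,s.x.round(3),'sd',sd.round(3),'res',s.fun.round(2))
    return s
E
cat > go.py <<'E'
from fit import *
L=lambda n:pickle.load(open(n+'.pkl','rb'))
o={'va':(L('va'),[(341.75,202.1),(268.4,219.25),(303.75,174.6)]),'vb':(L('vb'),[(367.25,11.6),(408.4,50.1),(322.4,71.6)]),'vc':(L('vc'),[(139.25,47.9),(187.9,82.1),(225.1,21.25)])}
fit(o)
for k in o: print('without',k); fit({j:o[j] for j in o if j!=k})
for k in o: print('only',k); fit({k:o[k]})
E
python3 go.py
```

```text
{'va': [1, 2, 0], 'vb': [0, 1, 2], 'vc': [2, 3, 1]} [ 5.60091e+02 -9.32330e+01  1.86894e+02 -5.00000e-02] sd [0.141 0.144 0.394 0.004] res [ 0.56 -0.18 -0.8   0.32  0.29 -0.37 -0.52  0.22  0.29  0.27 -0.47  0.16
 -0.3  -0.26  0.06  0.23  0.84 -0.38]
without va
{'vb': [0, 1, 2], 'vc': [2, 3, 1]} [ 5.60107e+02 -9.32250e+01  1.86988e+02 -5.00000e-02] sd [0.18  0.166 0.539 0.004] res [-0.46  0.17  0.35  0.25 -0.45  0.12 -0.35 -0.31  0.02  0.21  0.83 -0.42]
without vb
{'va': [1, 2, 0], 'vc': [2, 3, 1]} [ 5.59897e+02 -9.31810e+01  1.86457e+02 -4.90000e-02] sd [0.191 0.19  0.553 0.005] res [ 0.27 -0.24 -0.95  0.28  0.03 -0.36 -0.24  0.02  0.05  0.41  0.71 -0.12]
without vc
{'va': [1, 2, 0], 'vb': [0, 1, 2]} [ 5.60213e+02 -9.32960e+01  1.86855e+02 -5.00000e-02] sd [0.196 0.249 0.597 0.005] res [ 0.67 -0.27 -0.68  0.26  0.39 -0.45 -0.4   0.15  0.41  0.19 -0.34  0.09]
only va
{'va': [1, 2, 0]} [ 5.58974e+02 -9.49480e+01  1.82276e+02 -4.90000e-02] sd [0.339 0.501 1.301 0.005] res [-0.09 -0.22 -0.17  0.08  0.24  0.13]
only vb
{'vb': [0, 1, 2]} [ 5.60827e+02 -9.36190e+01  1.85378e+02 -5.00000e-02] sd [0.437 0.324 1.258 0.005] res [-0.28  0.18  0.29  0.03  0.   -0.22]
only vc
{'vc': [2, 3, 1]} [ 5.59813e+02 -9.22700e+01  1.83758e+02 -4.70000e-02] sd [0.045 0.096 0.317 0.001] res [ 0.04  0.05 -0.09 -0.01  0.05 -0.03]
```

The triangulated flag height is about 186.9 mm raw, so a few mm short of 190. Camera bias could matter, so I'll turn back half a turn (also needed for the regrasp). Then I'll view the flag, scale-post top (222) and board top (12) together as height references.

Emit:
move_arm(steps=[[0, 0, 10, 0, 0, 0, -0.12], [0, 0, 20, 0, 0, 0, -0.24], [0, 0, 30, 0, 0, 0, -0.36], [0, 0, 40, 0, 0, 0, -0.48], [0, 0, 50, 0, 0, 0, -0.6]])

```text
clock: 10.13
position: [481.3, -162.6, 310.0]
ee_rot: [1.0, -0.015, -0.0, -0.0]
contact_force: [-1.2, 0.1, 1.0]
gripper_width: 42.6
```

Emit:
move_arm(steps=[[0, 0, 10, 0, 0, 0, -0.12], [0, 0, 20, 0, 0, 0, -0.24], [0, 0, 30, 0, 0, 0, -0.36], [0, 0, 40, 0, 0, 0, -0.48], [0, 0, 50, 0, 0, 0, -0.6]])

```text
clock: 10.55
position: [481.1, -112.5, 310.2]
ee_rot: [0.951, -0.309, -0.0, -0.0]
contact_force: [0.4, 0.3, 0.7]
gripper_width: 42.6
```

Emit:
move_arm(steps=[[0, 5, 10, 0, 0, 0, -0.12], [0, 10, 20, 0, 0, 0, -0.24], [0, 15, 30, 0, 0, 0, -0.36], [0, 20, 40, 0, 0, 0, -0.48], [0, 30, 63, 0, 0, 0, -0.6]])

```text
clock: 10.97
position: [510.6, -50.4, 310.4]
ee_rot: [0.817, -0.577, -0.0, 0.0]
contact_force: [0.9, -0.4, 0.3]
gripper_width: 42.6
```

Emit:
move_arm(steps=[[0, 0, 0, 0, 0, 0, -0.12], [0, 0, 0, 0, 0, 0, -0.24], [0, 0, 0, 0, 0, 0, -0.36], [0, 0, 0, 0, 0, 0, -0.48], [0, 0, 0, 0, 0, 0, -0.6]])

```text
clock: 11.38
position: [510.9, -49.9, 310.1]
ee_rot: [-0.61, 0.792, 0.0, -0.0]
contact_force: [-0.7, 0.1, -0.5]
gripper_width: 42.6
```

Emit:
move_arm(steps=[[0, 0, 0, 0, 0, 0, -0.12], [0, 0, 0, 0, 0, 0, -0.24], [0, 0, 0, 0, 0, 0, -0.36], [0, 0, 0, 0, 0, 0, -0.48], [0, 0, 0, 0, 0, 0, -0.6]])

```text
clock: 11.8
position: [510.9, -49.9, 310.1]
ee_rot: [-0.349, 0.937, 0.0, -0.0]
contact_force: [0.6, 0.1, -0.1]
gripper_width: 42.6
```

Emit:
move_arm(steps=[[0, 0, 0, 0, 0, 0, -0.12], [0, 0, 0, 0, 0, 0, -0.14], [0, 0, 0, 0, 0, 0, -0.14], [0, 0, 0, 0, 0, 0, -0.14]])

```text
clock: 12.13
position: [510.9, -50.7, 310.2]
ee_rot: [-0.286, 0.958, 0.0, -0.0]
contact_force: [0.9, -0.3, -0.3]
gripper_width: 42.9
```

```bash
python3 st.py; python3 snap.py vd
```

```text
12.1333 q1,q6 [ 0.218 -1.208] pos [510.9 -50.7 310.2] yaw 2.151 F [ 0.9 -0.3 -0.3] T [0.012 0.007 0.01 ] e6 -0.015307008870877326
[439.7 -97.  452.7]
```

Emit:
move_arm(steps=[[0, 40, 0, 0, 0, 0, 0], [0, 80, 0, 0, 0, 0, 0], [0, 120, 0, 0, 0, 0, 0], [0, 140, 0, 0, 0, 0, 0], [0, 140, 0, 0, 0, 0, 0]])

```text
clock: 12.6
position: [654.2, -51.1, 307.1]
ee_rot: [-0.285, 0.959, 0.0, -0.001]
contact_force: [-0.5, -0.5, -0.3]
gripper_width: 42.5
```

```bash
python3 st.py; python3 snap.py ve
```

```text
12.6 q1,q6 [ 0.168 -1.161] pos [654.2 -51.1 307.1] yaw 2.149 F [-0.5 -0.5 -0.3] T [-0.027  0.005 -0.015] e6 0.02175053581595421
[583.1 -97.2 449.8]
```

Emit:
move_arm(steps=[[0, -20, 35, 0, 0, 0, 0], [0, -35, 70, 0, 0, 0, 0], [0, -45, 105, 0, 0, 0, 0], [0, -50, 120, 0, 0, 0, 0], [0, -50, 120, 0, 0, 0, 0]])

```text
clock: 13.07
position: [599.0, 71.4, 311.3]
ee_rot: [-0.287, 0.958, 0.0, 0.001]
contact_force: [0.3, -0.3, 0.0]
gripper_width: 42.7
```

```bash
python3 st.py; python3 snap.py vf; python3 -c "
import cv2,numpy as np
a=[cv2.imread(f'pics/v{c}.png') for c in 'def']
cv2.imwrite('pics/vdef.png',cv2.resize(np.vstack([np.hstack(a[:2]),np.hstack([a[2],a[2]*0])]),(800,600)))"
```

```text
13.0667 q1,q6 [ 0.387 -1.375] pos [599.   71.4 311.3] yaw 2.153 F [ 0.3 -0.3  0. ] T [-0.028 -0.04  -0.006] e6 -0.15570363029837608
[527.6  24.9 453.7]
```

View pics/vdef.png

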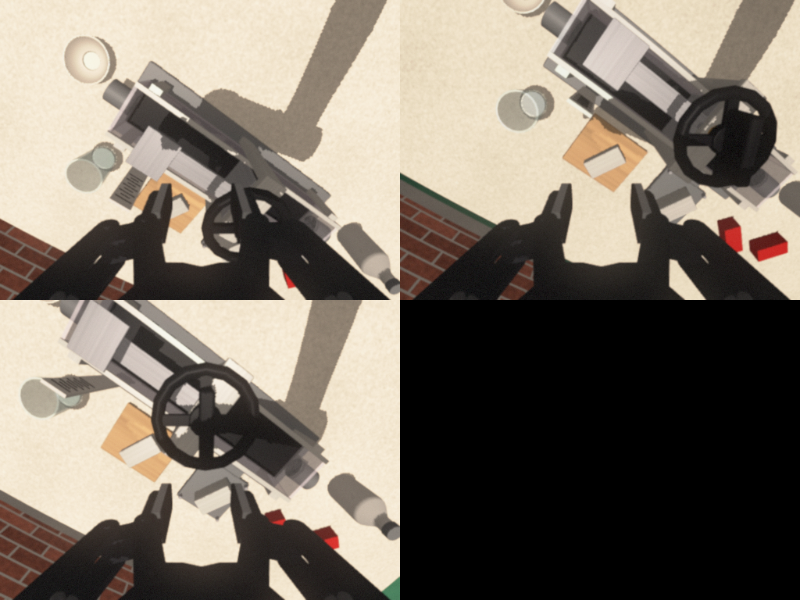

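```bash
cat > zm.py <<'E'
import cv2,sys
n,x,y,w,h,f=sys.argv[1],*map(int,sys.argv[2:7])
a=cv2.imread(f'pics/{n}.png')[y:y+h,x:x+w]; a=cv2.resize(a,None,fx=f,fy=f,interpolation=cv2.INTER_CUBIC)
for i in range(0,w,10): cv2.putText(a,str(x+i),(i*f+f//2,8),0,.3,(0,0,255)); cv2.line(a,(i*f+f//2,0),(i*f+f//2,4 if i%20 else h*f),(0,120,255),1)
for i in range(0,h,10): cv2.putText(a,str(y+i),(0,i*f+4),0,.3,(255,0,0)); cv2.line(a,(0,i*f+f//2),(4 if i%20 else w*f,i*f+f//2),(255,120,0),1)
cv2.imwrite(f'pics/{n}y.png',a)
E
python3 zm.py vd 130 145 120 90 6; python3 zm.py ve 205 15 120 90 6;python3 zm.py vf 40 0 130 100 6
```

```text
(no output)
```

View pics/vdy.png

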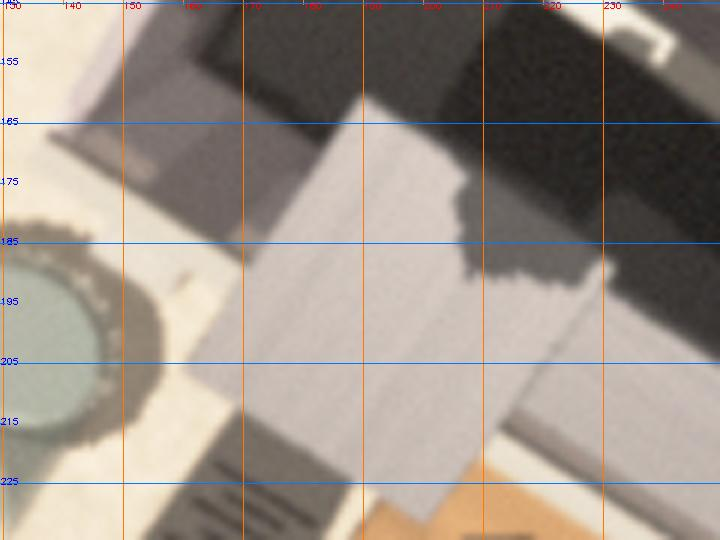

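View pics/vey.png

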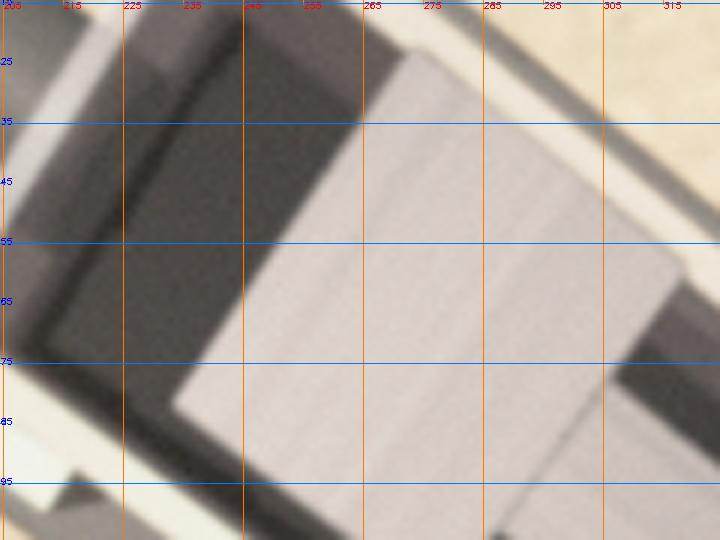

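View pics/vfy.png

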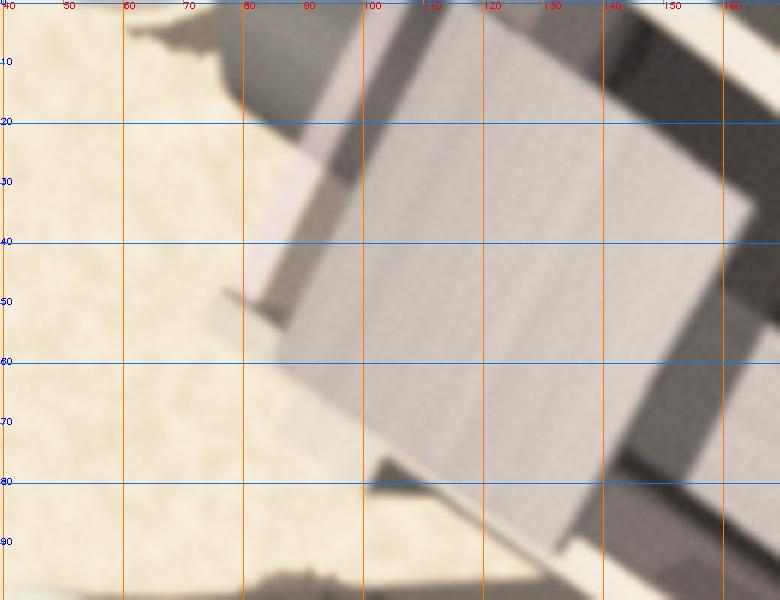

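```bash
cat > go2.py <<'E'
from go import *
o2={'vd':(L('vd'),[(189.9,160.4),(160.1,205.1),(200.9,231.75)]),'ve':(L('ve'),[(272.6,22.9),(233.25,81.9),(318.6,59.25)]),'vf':(L('vf'),[(165.25,33.4),(85.6,59.9),(132.6,91.25)])}
print('DEF');fit(o2)
o.update(o2);print('ALL');fit(o)
E
python3 go2.py | sed -n '/DEF/,$p'
python3 zm.py vd 130 195 70 80 7; python3 zm.py ve 205 100 70 60 8;python3 zm.py vf 40 80 110 60 7
```

```text
DEF
{'vd': [3, 1, 0], 've': [3, 1, 2], 'vf': [2, 1, 0]} [ 5.59864e+02 -9.35800e+01  1.84791e+02 -4.40000e-02] sd [0.224 0.237 0.66  0.005] res [-0.16 -0.83 -0.43  0.65 -0.31 -0.46  0.05 -1.   -0.98  0.65  0.32 -0.01
  1.04  0.12 -0.08 -0.25  0.44  1.15]
ALL
{'va': [1, 2, 0], 'vb': [0, 1, 2], 'vc': [2, 3, 1], 'vd': [3, 1, 0], 've': [3, 1, 2], 'vf': [2, 1, 0]} [ 5.59972e+02 -9.33300e+01  1.86003e+02 -4.80000e-02] sd [0.146 0.149 0.411 0.004] res [ 0.3  -0.45 -0.8   0.16  0.06 -0.47 -1.    0.69 -0.23  0.48 -0.66  0.51
  0.18  0.18  0.42  0.43  0.95 -0.05 -0.13 -0.32 -0.69  1.19 -0.51  0.28
  0.47 -1.05 -0.97  0.72  0.8   0.3   0.86  0.32 -0.71 -0.28 -0.07  1.44]
```

View pics/vdy.png

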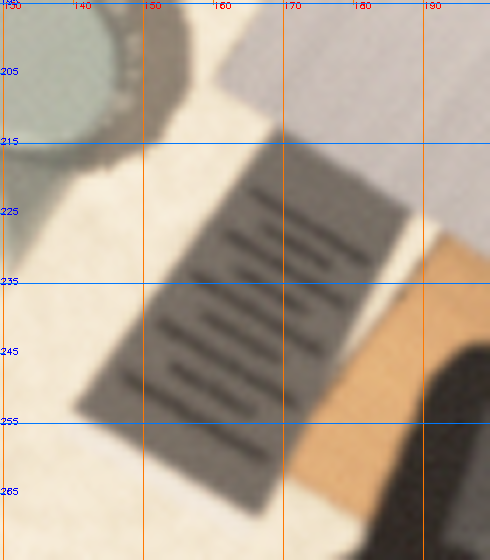

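View pics/vey.png

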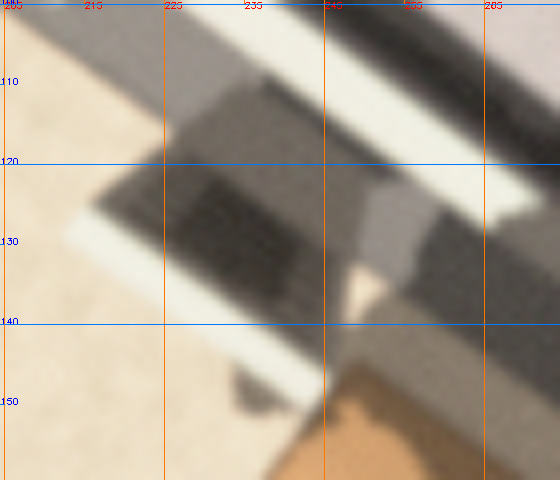

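View pics/vfy.png

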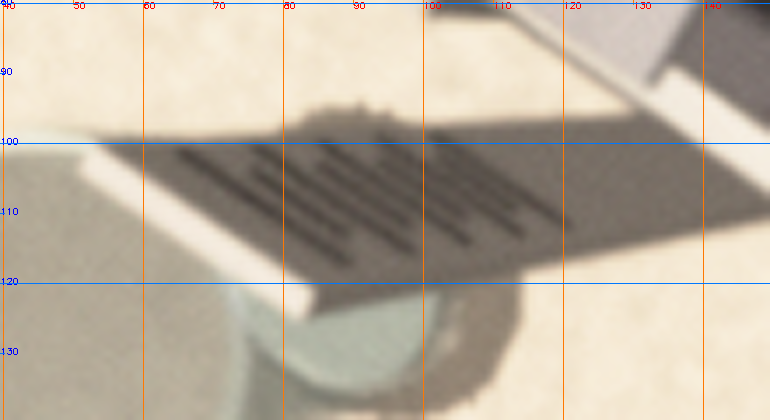

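Views with opposite camera yaw differ by about 2 mm (186.9 against 184.8), which points to a constant camera-mount bias. I'll solve for that bias jointly, using the post top (known 222 mm) as reference.

```bash
cat > ba.py <<'E'
from go2 import *
# obs list: (view, kind, corner idx, uv)
F=lambda fx,X,Y,z:(*(np.array(fx[:2])+np.array([[np.cos(fx[2]),-np.sin(fx[2])],[np.sin(fx[2]),np.cos(fx[2])]])@[X,Y]),z)
CX=[(30,25),(30,-25),(-30,25),(-30,-25)]
c0=np.array([F((567,57,-.048),x,y-150,187) for x,y in CX])
OB=[]
for n,(p,uvs) in o.items():
    for uv in uvs:
        q=np.array([proj(p,x) for x in c0]);OB.append((n,'flag',int(np.argmin(np.linalg.norm(q-uv,axis=1))),np.array(uv)))
post={'vd':[('in',-15,(140.3,252.4)),('in',15,(167.0,268.6))],'ve':[('in',-15,(216.1,125.2)),('in',15,(245.8,146.1)),('out',-15,(212.7,129.3)),('out',15,(242.9,150.8))],
'vf':[('in',-15,(53.9,99.9)),('in',15,(84.7,121.0)),('out',-15,(51,103.6)),('out',15,(82.9,125.3))]}
for n,l in post.items():
    for k,y,uv in l: OB.append((n,k,y,np.array(uv)))
V={n:v[0] for n,v in o.items()}
def projb(p,X,dt,dr):
    R,t=cam(p); c=R@np.array(X)+t; c=cv2.Rodrigues(np.array(dr))[0]@c+dt
    a=c[:2]/c[2];a=a*(1+p['k1']*(a@a));return np.array([p['fx']*a[0]+p['cx'],p['fy']*a[1]+p['cy']])
def res(v,priors=True):
    fx=v[:3];zf=v[3];pt=v[4];px=v[5];dt=v[6:9];dr=v[9:12];r=[]
    for n,k,i,uv in OB:
        if k=='flag': X=F(fx,CX[i][0],CX[i][1]-150,zf)
        else: X=F(fx,66+v[5]+(-pt/2 if k=='in' else pt/2),-150+i,222)
        r+=list((projb(V[n],X,dt,dr)-uv)/0.4)
    return np.array(r+list(dt/2)+list(dr/.006)+[v[5]/3])
def run():
    s=least_squares(res,[567,57,-.048,187,4,0]+[0]*6,x_scale=[1,1,.01,1,1,1]+[1]*3+[.003]*3)
    sd=np.sqrt(np.diag(np.linalg.inv(s.jac.T@s.jac)))
    print('x',s.x[:6].round(3),'sd',sd[:6].round(3));print('dt',s.x[6:9].round(2),'dr',s.x[9:].round(4)); 
    for (n,k,i,uv),r in zip(OB,(s.fun[:-7]*0.4).reshape(-1,2).round(2)): print(n,k,i,r)
if __name__=='__main__': print('BA');run()
E
python3 ba.py | sed -n '/BA/,$p'
```

```text
BA
x [ 5.67058e+02  5.65190e+01 -4.80000e-02  1.85801e+02  4.24100e+00
 -6.81000e-01] sd [0.278 0.084 0.002 0.457 0.232 0.243]
dt [-0.77  1.05 -0.03] dr [ 0.0042  0.0033 -0.0003]
va flag 1 [ 0.44 -0.66]
va flag 2 [-0.65 -0.06]
va flag 0 [ 0.14 -0.63]
vb flag 0 [-0.8   0.18]
vb flag 1 [0.15 0.03]
vb flag 2 [-0.58  0.28]
vc flag 2 [0.1  0.25]
vc flag 3 [0.4  0.42]
vc flag 1 [ 0.79 -0.23]
vd flag 3 [ 0.09 -0.48]
vd flag 1 [-0.28  0.94]
vd flag 0 [-0.15 -0.06]
ve flag 3 [ 0.48 -1.41]
ve flag 1 [-0.91  0.57]
ve flag 2 [ 0.96 -0.06]
vf flag 2 [0.82 0.18]
vf flag 1 [-0.54 -0.21]
vf flag 0 [0.1  1.41]
vd in -15 [-0.37 -0.  ]
vd in 15 [ 0.08 -0.27]
ve in -15 [-0.9  -0.28]
ve in 15 [0.32 0.69]
ve out -15 [-0.41 -0.  ]
ve out 15 [0.23 0.17]
vf in -15 [-0.6  -0.48]
vf in 15 [ 0.51 -0.24]
vf out -15 [0.32 0.24]
vf out 15 [ 0.19 -0.28]
```

```bash
cat > ba2.py <<'E'
from ba import *
import ba
def mk(mode,sdt=2):
    def res(v):
        fx=v[:3];zf=v[3];pt=v[4];dt=v[6:9];dr=v[9:12];e=v[12];r=[]
        for n,k,i,uv in OB:
            e1=e if mode=='inset' else 0; sc=1+(e if mode=='focal' else 0)
            if k=='flag': X=F(fx,CX[i][0]-np.sign(CX[i][0])*e1,CX[i][1]-np.sign(CX[i][1])*e1-150,zf)
            else: X=F(fx,66+v[5]+(-pt/2 if k=='in' else pt/2),-150+i-np.sign(i)*e1,222)
            q=projb(V[n],X,dt,dr); c=np.array([V[n]['cx'],V[n]['cy']]); r+=list((c+(q-c)*sc-uv)/0.4)
        return np.array(r+list(dt/sdt)+list(dr/.006)+[v[5]/3, e/ (1 if mode=='inset' else .03)])
    s=least_squares(res,[567,57,-.048,187,4,0]+[0]*7,x_scale=[1,1,.01,1,1,1]+[1]*3+[.003]*3+[.01 if mode=='focal' else 1])
    sd=np.sqrt(np.diag(np.linalg.inv(s.jac.T@s.jac)))
    print(mode,sdt,'cost',s.cost.round(1),'x',s.x[:6].round(3),'sdz',sd[3].round(2),'dt',s.x[6:9].round(2),'dr',s.x[9:12].round(4),'e',s.x[12].round(4))
    return s
if __name__=='__main__':
    print('B2')
    for m in('none','focal','inset'):
        for sdt in(2,10): mk(m,sdt)
E
python3 ba2.py | sed -n '/B2/,$p'
```

```text
B2
none 2 cost 48.5 x [ 5.67058e+02  5.65190e+01 -4.80000e-02  1.85801e+02  4.24100e+00
 -6.81000e-01] sdz 0.46 dt [-0.77  1.05 -0.03] dr [ 0.0042  0.0033 -0.0003] e 0.0
none 10 cost 48.3 x [ 5.67047e+02  5.65210e+01 -4.80000e-02  1.85726e+02  4.23500e+00
 -7.25000e-01] sdz 0.47 dt [-0.89  1.22 -0.07] dr [ 0.0047  0.0037 -0.0001] e 0.0
focal 2 cost 48.5 x [ 5.67058e+02  5.65200e+01 -4.80000e-02  1.85776e+02  4.24300e+00
 -6.90000e-01] sdz 0.51 dt [-0.79  1.08  0.16] dr [ 0.0043  0.0034 -0.0002] e 0.0008
focal 10 cost 48.3 x [ 5.67056e+02  5.65230e+01 -4.80000e-02  1.85623e+02  4.24200e+00
 -7.65000e-01] sdz 0.57 dt [-0.96  1.34  0.91] dr [ 0.0051  0.0039 -0.0001] e 0.0041
inset 2 cost 24.3 x [ 5.67027e+02  5.65480e+01 -4.80000e-02  1.85873e+02  4.24500e+00
 -7.80000e-01] sdz 0.46 dt [-1.04  1.3  -0.36] dr [ 0.0048  0.0044 -0.0005] e 0.3807
inset 10 cost 23.8 x [ 5.67009e+02  5.65520e+01 -4.80000e-02  1.85766e+02  4.23900e+00
 -8.40000e-01] sdz 0.47 dt [-1.21  1.51 -0.43] dr [ 0.0054  0.0049 -0.0003] e 0.3823
```

The joint fit gives flag 185.8 ± 0.5 mm under all bias models, and the post-based camera bias is small. So I need +4.2 mm, or 1.75 rad. Regrasping.

Emit:
move_arm(steps=[[0, -17, -8, 0, 0, 0, 0], [0, -33, -15, 0, 0, 0, 0], [0, -33, -15, 0, 0, 0, 0], [0, -33, -15, -20, 0, 0, 0], [0, -33, -15, -20, 0, 0, 0]])

```text
clock: 13.53
position: [566.2, 52.6, 287.8]
ee_rot: [-0.284, 0.959, 0.001, -0.002]
contact_force: [-2.1, -0.4, -2.6]
gripper_width: 43.0
```

```bash
python3 st.py; python3 snap.py g2
```

```text
13.5333 q1,q6 [ 0.377 -1.371] pos [566.2  52.6 287.8] yaw 2.146 F [-2.1 -0.4 -2.6] T [ 0.071  0.099 -0.017] e6 0.0012797355520888232
[495.3   6.7 430.6]
```

View pics/g2.png

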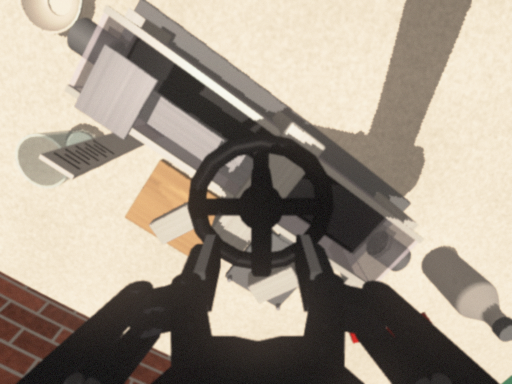

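The bar at (260,245) is aligned between the open fingers at (205,255) and (312,255). Descend and close.

Emit:
move_arm(steps=[[0, 0, 3, -10, 0, 0, 0], [0, 0, 3, -25, 0, 0, 0], [0, 0, 3, -40, 0, 0, 0], [0, 0, 3, -47, 0, 0, 0], [0, 0, 3, -47, 0, 0, 0]])

```text
clock: 14.0
position: [567.3, 56.4, 241.3]
ee_rot: [-0.284, 0.959, -0.0, -0.002]
contact_force: [-0.1, -0.8, -0.3]
gripper_width: 42.8
```

Emit:
move_arm(steps=[[-1, 0, 0, 0, 0, 0, 0], [-1, 0, 0, 0, 0, 0, 0], [-1, 0, 0, 0, 0, 0, 0], [-1, 0, 0, 0, 0, 0, 0]])

```text
clock: 14.33
position: [568.5, 56.9, 244.5]
ee_rot: [-0.285, 0.959, 0.0, 0.001]
contact_force: [-1.3, 2.0, 3.2]
gripper_width: 12.7
```

```bash
python3 st.py
```

```text
14.3333 q1,q6 [ 0.383 -1.377] pos [568.5  56.9 244.5] yaw 2.148 F [-1.3  2.   3.2] T [0.43  0.194 0.033] e6 0.014246455393731594
```

Gripped at yaw 2.148. Turning 1.75 rad anticlockwise.

Emit:
move_arm(steps=[[-1, 0, 0, 0, 0, 0, 0.12], [-1, 0, 0, 0, 0, 0, 0.24], [-1, 0, 0, 0, 0, 0, 0.36], [-1, 0, 0, 0, 0, 0, 0.48], [-1, 0, 0, 0, 0, 0, 0.6]])

```text
clock: 14.75
position: [568.0, 57.4, 244.5]
ee_rot: [-0.557, 0.83, 0.0, 0.001]
contact_force: [-2.2, 4.0, 4.1]
gripper_width: 12.8
```

Emit:
move_arm(steps=[[-1, 0, 0, 0, 0, 0, 0.12], [-1, 0, 0, 0, 0, 0, 0.24], [-1, 0, 0, 0, 0, 0, 0.36], [-1, 0, 0, 0, 0, 0, 0.48], [-1, 0, 0, 0, 0, 0, 0.6]])

```text
clock: 15.17
position: [567.3, 57.5, 244.5]
ee_rot: [0.778, -0.628, -0.001, -0.001]
contact_force: [-4.9, 4.1, 4.9]
gripper_width: 12.5
```

Emit:
move_arm(steps=[[-1, 0, 0, 0, 0, 0, 0.12], [-1, 0, 0, 0, 0, 0, 0.24], [-1, 0, 0, 0, 0, 0, 0.36], [-1, 0, 0, 0, 0, 0, 0.48], [-1, 0, 0, 0, 0, 0, 0.55]])

```text
clock: 15.58
position: [566.7, 57.2, 244.5]
ee_rot: [0.919, -0.394, -0.001, -0.0]
contact_force: [-5.9, 3.9, 4.8]
gripper_width: 12.8
```

```bash
python3 st.py
```

```text
15.5833 q1,q6 [0.384 0.378] pos [566.7  57.2 244.5] yaw -2.381 F [-5.9  3.9  4.8] T [ 1.042  1.804 -0.149] e6 -0.14153002761304379
```

Emit:
move_arm(steps=[[-1, 0, 0, 0, 0, 0, 0], [-0.3, 0, 0, 0, 0, 0, 0], [0, 0, 0, 0, 0, 0, 0], [0, 0, 0, 0, 0, 0, 0]])

```text
clock: 15.92
position: [568.2, 56.5, 243.5]
ee_rot: [0.918, -0.396, 0.0, -0.0]
contact_force: [0.0, -0.2, -0.6]
gripper_width: 42.5
```

Emit:
move_arm(steps=[[0, 0, 0, 10, 0, 0, 0], [0, 0, 0, 30, 0, 0, 0], [0, 0, 0, 60, 0, 0, 0], [0, 0, 0, 70, 0, 0, 0], [0, 0, 0, 70, 0, 0, 0]])

```text
clock: 16.33
position: [569.7, 56.7, 317.6]
ee_rot: [0.918, -0.396, 0.003, -0.002]
contact_force: [-0.3, -0.5, 0.2]
gripper_width: 42.9
```

```bash
python3 st.py; python3 snap.py h1
```

```text
16.3333 q1,q6 [0.383 0.373] pos [569.7  56.7 317.6] yaw -2.386 F [-0.3 -0.5  0.2] T [-0.045 -0.009  0.013] e6 -5.6005550277404836e-05
[626.6  -5.1 460.4]
```

View pics/h1.png

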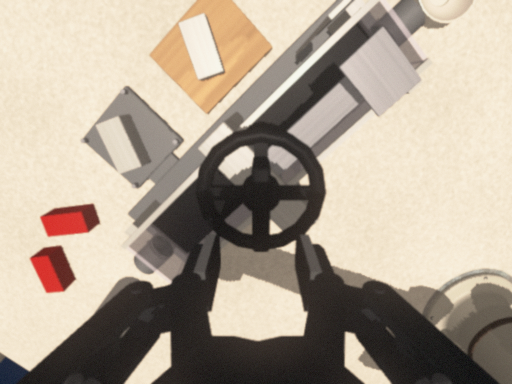

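Turned 1.754 rad, so expected about 190.0 mm. Verifying with fresh views.

Emit:
move_arm(steps=[[0, -10, -40, 0, 0, 0, 0], [0, -20, -80, 0, 0, 0, 0], [0, -30, -120, 0, 0, 0, 0], [0, -30, -155, 0, 0, 0, 0], [0, -30, -155, 0, 0, 0, 0]])

```text
clock: 16.8
position: [536.3, -103.0, 311.9]
ee_rot: [0.917, -0.399, -0.001, 0.001]
contact_force: [-0.1, 0.0, 0.2]
gripper_width: 42.6
```

```bash
python3 st.py; python3 snap.py h2
```

```text
16.8 q1,q6 [0.108 0.643] pos [ 536.3 -103.   311.9] yaw -2.391 F [-0.1  0.   0.2] T [ 0.082 -0.084 -0.009] e6 0.3250737860798836
[ 594.4 -164.7  454.3]
```

Emit:
move_arm(steps=[[0, -30, 20, 0, 0, 0, 0], [0, -60, 40, 0, 0, 0, 0], [0, -90, 60, 0, 0, 0, 0], [0, -105, 80, 0, 0, 0, 0], [0, -105, 80, 0, 0, 0, 0]])

```text
clock: 17.27
position: [429.9, -16.2, 312.9]
ee_rot: [0.919, -0.394, -0.001, -0.0]
contact_force: [0.1, 0.4, -0.0]
gripper_width: 42.7
```

```bash
python3 st.py; python3 snap.py h3; python3 zm.py h1 325 15 110 110 5;python3 -c "
import cv2,numpy as np
a=[cv2.imread(f'pics/h{c}.png') for c in '23']
cv2.imwrite('pics/h23.png',cv2.resize(np.hstack(a),(800,300)))"
```

```text
17.2667 q1,q6 [0.342 0.419] pos [429.9 -16.2 312.9] yaw -2.382 F [ 0.1  0.4 -0. ] T [ 0.002  0.075 -0.051] e6 -0.27053581550717354
[488.3 -77.7 455.2]
```

View pics/h23.png

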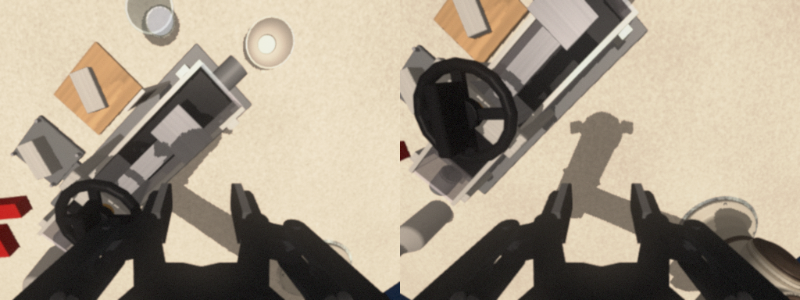

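View pics/h1y.png

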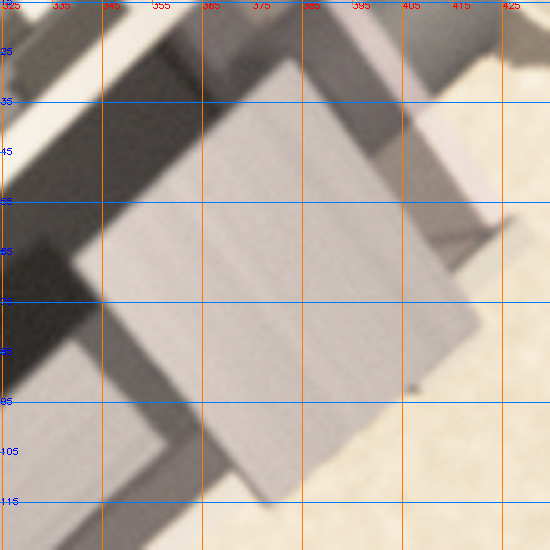

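```bash
python3 zm.py h2 160 110 110 100 6;python3 zm.py h3 140 0 130 80 6
```

```text
(no output)
```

View pics/h2y.png

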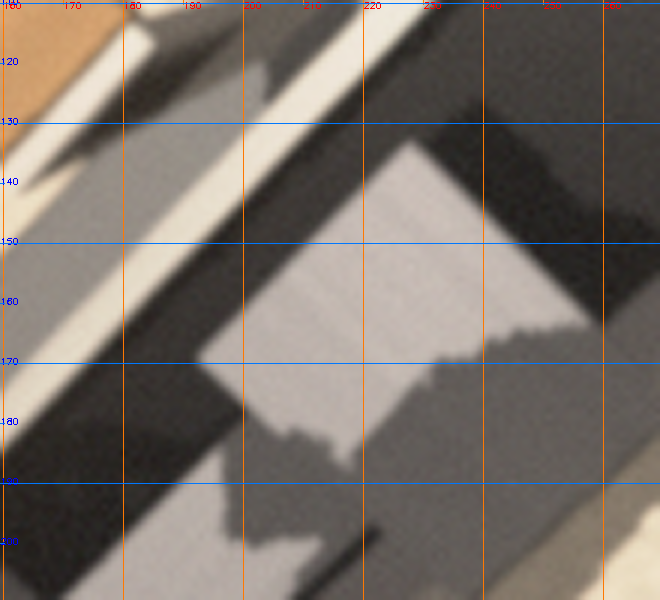

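View pics/h3y.png

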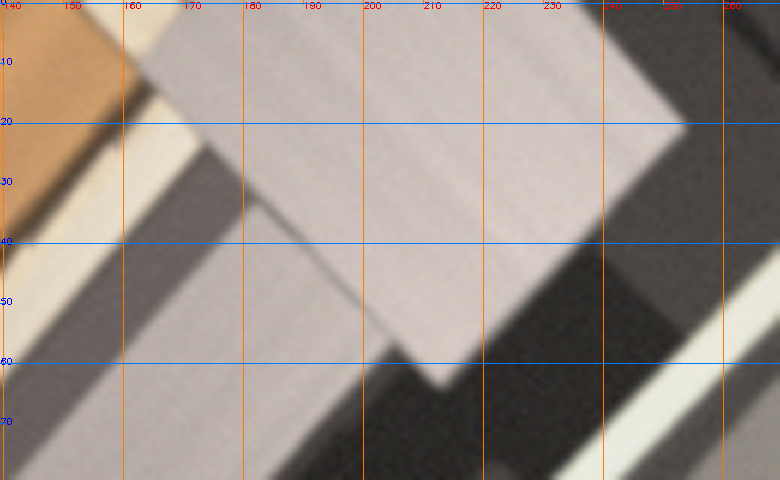

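```bash
cat > ba3.py <<'E'
from ba import *
H={'h1':[(382.6,26),(421,79.6),(339,67),(378.6,116)],'h2':[(227.9,132.9),(192.1,169.1)],'h3':[(253.9,20.75),(212.9,64.6)]}
c1=c0+[0,0,3]; O3=list(OB)
for n,l in H.items():
    V[n]=L(n)
    for uv in l:
        d=np.linalg.norm(np.array([proj(V[n],x) for x in c1])-uv,axis=1); print('m',n,d.argmin(),d.min().round(1)); O3.append((n,'f2',int(d.argmin()),np.array(uv)))
def res(v):
    fx=v[:3];pt=v[4];dt=v[6:9];dr=v[9:12];e=v[12];r=[]
    for n,k,i,uv in O3:
        if k in('flag','f2'): X=F(fx,CX[i][0]-np.sign(CX[i][0])*e,CX[i][1]-np.sign(CX[i][1])*e-150,v[3] if k=='flag' else v[13])
        else: X=F(fx,66+v[5]+(-pt/2 if k=='in' else pt/2),-150+i-np.sign(i)*e,222)
        r+=list((projb(V[n],X,dt,dr)-uv)/.4)
    return np.array(r+list(dt/2)+list(dr/.006)+[v[5]/3,e])
s=least_squares(res,[567,57,-.048,187,4,0]+[0]*7+[190],x_scale=[1,1,.01,1,1,1]+[1]*3+[.003]*3+[1,1])
sd=np.sqrt(np.diag(np.linalg.inv(s.jac.T@s.jac)))
print('BA3 cost',s.cost.round(1),'z1',s.x[3].round(2),'z2',s.x[13].round(2),'sd',sd[[3,13]].round(2),'dt',s.x[6:9].round(2),'dr',s.x[9:12].round(4),'e',s.x[12].round(2))
for (n,k,i,uv),r in zip(O3,(s.fun[:-8]*.4).reshape(-1,2).round(2)):
    if k=='f2': print(n,i,r)
E
python3 ba3.py | grep -A20 -E '^m |BA3|^h'|sed -n '/^m/,$p'
```

```text
m h1 1 0.6
m h1 3 0.4
m h1 0 1.0
m h1 2 1.2
m h2 1 0.1
m h2 0 0.2
m h3 3 1.2
m h3 2 0.9
BA3 cost 33.2 z1 185.95 z2 189.63 sd [0.45 0.67] dt [-0.96  1.43 -0.28] dr [0.005  0.0035 0.0005] e 0.36
h1 1 [-0.04 -0.31]
h1 3 [ 0.24 -1.01]
h1 0 [-0.03 -0.36]
h1 2 [0.09 0.05]
h2 1 [0.03 0.15]
h2 0 [ 0.66 -0.24]
h3 3 [0.02 0.33]
h3 2 [ 0.22 -0.19]
```

Independent re-measurement gives 189.6 ± 0.7 mm and the wheel arithmetic gives about 190. The gripper is open and clear, so I'm handing in.

```bash
python3 st.py; python3 -c "
from bench import workorder;print(workorder.job_done())"; python3 st.py
```

```text
17.3167 q1,q6 [0.34  0.421] pos [431.4 -16.9 313. ] yaw -2.382 F [ 0.  -0.5 -0. ] T [-0.073 -0.021  0.005] e6 -0.09402538184076548
the job is handed in; nothing more can be done
None
the job is handed in; nothing more can be done
```

The high (40 mm) block was on the setting pad, so I raised the gate to a target flag height of 190 mm and handed the job in at about 17.3 s. No verdict was reported.

- **Turning:** I turned the wheel anticlockwise about 3.0 rad, let go, measured the flag, then regripped and turned another 1.75 rad. I then released the wheel and moved the arm clear.
- **Final height:** my last fit, using several camera views with the 222 mm scale post as reference, put the flag at 189.6 ± 0.7 mm. Working from the measured 185.9 mm plus the last turn gives about 190.1 mm. Both are inside the allowed 187.5 to 192.5 mm.
- **Checks that disagreed:**
  - Views from opposite camera headings first differed by about 2 mm (186.9 and 184.8 mm). I resolved this by solving for a constant camera bias.
  - The first numerical check of the pad block's height was inconclusive. I settled it from a close crop, where its side showed about twice as tall as the other block's.
- **Other objects:** I touched only the wheel's grip bar. The blocks looked undisturbed in the last views, though I did not measure how far anything might have moved.

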